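Pack an end-grain glue-up

ROBOT

A 6-joint arm with a two-finger parallel gripper is mounted at the origin on the work surface. World frame = base frame: x ahead of the robot, y to its left, z up, the work surface at z = 0. Lengths are in m, angles in rad, forces in N, time in s.
With the tool pointing down it reaches from about 0.375 to 0.975 m from the base axis. Payload 3.8 kg.
Tool frame: the origin (TCP) lies at the very end of the fingers, on their centre line; the grasp point (between the pads) lies 19 mm behind it (env.grip_point_offset is the z of the grasp point in the tool frame, in m); z points along the fingers, y is the line along which they close (so a half turn about z gives the same grasp; the last joint's range is limited). The gripper opens to 85 mm and grips with 20 to 120 N. Pads are 22 mm wide; open, the fingers measure 114 mm over their backs; the gripper's body (76 mm by 85 mm) begins 54 mm behind the grasp point. The pads swing forward as they close: fully open they stand 13 mm farther back than shut.
Start: joints at [-1.215, 0.264, 1.604, -0, 1.274, -0.037], TCP at [0.258, -0.624, 0.231] pointing down, gripper open.
Joint ranges: [-2.63, 2.63], [-0.94, 2.18], [0.31, 2.57], [-1.31, 4.45], [0, 2.66], [-2.55, 2.55]. Speed limits (rad/s): [2.57, 2.57, 3.14, 3.14, 3.14, 3.14].

INTERFACE

Orientations are given as a rotation vector (axis times angle).
In Python, from rig import get_state, optics, workorder, env gives the robot as it stands.
- The arm moves only by the tool apply_moves, never from a script. Its argument "rows" is a list of rows, each a list of 7 numbers: the turn, a rotation vector about the tool's x, y, z in rad, then the shift along the tool's x, y, z in cm, then the closure, from 0 (fully open) to 1 (shut). In form: [[wx, wy, wz, tx, ty, tz, gripper], ...]. A call has 1 to 20 rows; each row is the pose to reach, as a shift and turn from the pose commanded when the call began, along the tool's axes at that moment; what a row does not reach only later rows make up. A row lasts 1/8 s, in which the tool goes at most 62.5 mm and 10.7 degrees, less where a joint would pass 70% of its speed; a pose out of reach is approached as far as the arm can. A call with a gripper value outside its range is refused whole. The fingers move at their own pace and stop on an object; the grip force is fixed at half the most. Time passes only in rows, so rows that repeat a pose let the fingers close. It gives the time, the measured TCP pose, the force, the opening and the grip force at its end, in the units of the state.
- get_state(): the state, without advancing time (a new reading comes with each control period).
- optics.camera(name): name is "scene" or "top" or "wrist"; returns a dict with "frame" (384x512x3 uint8, red, green, blue), "K" (3x3 intrinsics, pixels), "k1" (the pictures are not rectified: a ray, as slopes to the right and down, at radius r is drawn at 1 + k1 r^2 times it, then the intrinsics apply), "position" and "orientation" of the camera in the world. Camera axes: x right, y up, looking along -z (the intrinsics and any distortion apply to the point x, -y, -z); pixel columns grow to the right and rows downward; lengths in m; the calibration is good to about 2 mm. A picture is of the moment at which its call begins. There is no depth.
- workorder.sign_off(): hands the job in; it is judged then, once.
The state is a dict: "clock": time; "joint_positions": joint angles; "qd": joint speeds; "joint_torque": joint torques, N m; "position": TCP position; "orientation": TCP orientation; "ft_force": force on the tool from outside, world axes, zero at the start; "torque": the same for the moment, N m; "grip_width": opening from 0.0 (shut) to 1.0 (fully open); "finger_force": force on a finger pad.
Only numpy, scipy, OpenCV 4.12 (cv2) and the standard library are available. Lean on these libraries where they do the work, as an engineer would, in place of code of your own. Each camera call takes 0.05 s, during which the arm holds its last target. There are 200 camera calls.

TASK

Stand every loose end-grain block (the plain ones without a peg; there are two or three) on the floor of the gluing cradle, side by side in one row along it with their 40 mm depth across it. Then find by trial which of the four pegged packing blocks fills the gap that remains in the row, with only a few millimetres of play, seat it fully down in that gap and leave the other three packers standing upright on the bench, clear of the cradle. Also screw the glue jar's winged cap clockwise until it stops, and leave the bowl, plane and mallet alone.

Things in the scene. Friction and masses are not known exactly. Their poses are not given: they have to be found in the camera images.
- cradle: fixed wooden gluing cradle, 62 (x) by 162 mm (y, along the row). Origin: underside centre; floor top 10 mm above it. Clear space 46 mm (x) by 126 mm (y), centred. Side walls 8 mm thick, 12 mm above the floor; end stops at +-y 18 mm thick, 36 mm across x, 40 mm above the floor. With the blocks pushed together at one stop the right packer has 4 mm play; the next wider cannot enter
- block_a: wooden end-grain block without peg, to be glued, standing: 40 mm (its x) by 25 mm (its y) by 50 mm high. Origin: centre of its underside, z up. May be absent
- block_b: wooden end-grain block without peg, to be glued, standing: 40 mm (its x) by 32 mm (its y) by 50 mm high. Origin: centre of its underside, z up. May be absent
- block_c: wooden end-grain block without peg, to be glued, standing: 40 mm (its x) by 39 mm (its y) by 50 mm high. Origin: centre of its underside, z up. May be absent
- packer_k: wooden packer, standing. Body 40 mm (x) by its width (y) by 50 mm high; square grip peg 18 x 18 x 34 mm upright on its top centre (84 mm in all); the lowest 10 mm of the y faces taper in 3 mm a side. The four packers are 26, 51, 58 and 65 mm wide; which is which is not told: feel it. Origin: underside centre, z up
- packer_l: wooden packer, standing. Body 40 mm (x) by its width (y) by 50 mm high; square grip peg 18 x 18 x 34 mm upright on its top centre (84 mm in all); the lowest 10 mm of the y faces taper in 3 mm a side. The four packers are 26, 51, 58 and 65 mm wide; which is which is not told: feel it. Origin: underside centre, z up
- packer_m: wooden packer, standing. Body 40 mm (x) by its width (y) by 50 mm high; square grip peg 18 x 18 x 34 mm upright on its top centre (84 mm in all); the lowest 10 mm of the y faces taper in 3 mm a side. The four packers are 26, 51, 58 and 65 mm wide; which is which is not told: feel it. Origin: underside centre, z up
- packer_n: wooden packer, standing. Body 40 mm (x) by its width (y) by 50 mm high; square grip peg 18 x 18 x 34 mm upright on its top centre (84 mm in all); the lowest 10 mm of the y faces taper in 3 mm a side. The four packers are 26, 51, 58 and 65 mm wide; which is which is not told: feel it. Origin: underside centre, z up
- jar: round grey glue jar, radius 36 mm, fixed on a dark 110 mm square wooden foot screwed to the bench; the cap's top is 136 mm above the bench. Origin: centre of the underside on the cap's axis, z up
- cap (a joint): turn of the jar's screw cap about the vertical: 0 is fully screwed on (hard stop), grows anticlockwise seen from above, to 2.8 rad; starts 1.6 to 2.6 rad open and stays where it is left (friction 0.05 N m). The cap only turns; it does not rise or come off
- cap_grip (a point): point on the cap's axis, 125 mm above the bench, inside the upright wing that stands on the cap: wing 44 mm long (this point's x axis, turns with the cap), 12 mm thick (y), from 102 to 136 mm above the bench, over the cap disc of radius 24 mm
- bowl: wooden bowl, 110 mm across, 50 mm high, bystander; origin under its centre
- plane: wooden hand plane 200 mm long (y), 55 mm wide, 100 mm high, bystander; origin under its centre
- mallet: hammer lying on the bench, bystander; origin at its middle, handle to its -x
There are look-alikes about, which are no part of the job. Leave any black or turquoise look-alike of the packer_m alone.

How it is judged:
At the end, for the whole second after the job is handed in: all blocks present and the widest packer that fits the gap they leave stand on the cradle floor (height 3 mm, tilt 0.08, squareness 0.12 rad), at rest; the other packers stand upright (0.15 rad) on the bench, over 55 mm from the cradle's centre; cap within 0.08 rad of its stop (x of block_a in the frame of cradle between -0.008 and 0.008 m and y of block_a in the frame of cradle between -0.056 and 0.056 m and z of block_a in the frame of cradle between 0.007 and 0.0135 m and angle between each of block_a, block_b, block_c's own z axis and vertical below 0.08 rad and angle between the y axis of each of block_a, block_b, block_c and the y axis of cradle, either way round below 0.12 rad and linear speed of each of block_a, block_b, block_c below 0.02 m/s and x of block_b in the frame of cradle between -0.008 and 0.008 m and y of block_b in the frame of cradle between -0.056 and 0.056 m and z of block_b in the frame of cradle between 0.007 and 0.0135 m and x of block_c in the frame of cradle between -0.008 and 0.008 m and y of block_c in the frame of cradle between -0.056 and 0.056 m and z of block_c in the frame of cradle between 0.007 and 0.0135 m and ((x of packer_k in the frame of cradle between -0.008 and 0.008 m and y of packer_k in the frame of cradle between -0.056 and 0.056 m and z of packer_k in the frame of cradle between 0.007 and 0.0135 m and angle between packer_k's own z axis and vertical below 0.08 rad and angle between the y axis of packer_k and the y axis of cradle, either way round below 0.12 rad and linear speed of packer_k below 0.02 m/s) or (height (world z) of packer_k below 0.006 m and angle between packer_k's own z axis and vertical below 0.15 rad and horizontal distance between packer_k and cradle above 0.055 m and linear speed of packer_k below 0.02 m/s)) and ((x of packer_l in the frame of cradle between -0.008 and 0.008 m and y of packer_l in the frame of cradle between -0.056 and 0.056 m and z of packer_l in the frame of cradle between 0.007 and 0.0135 m and angle between packer_l's own z axis and vertical below 0.08 rad and angle between the y axis of packer_l and the y axis of cradle, either way round below 0.12 rad and linear speed of packer_l below 0.02 m/s) or (height (world z) of packer_l below 0.006 m and angle between packer_l's own z axis and vertical below 0.15 rad and horizontal distance between packer_l and cradle above 0.055 m and linear speed of packer_l below 0.02 m/s)) and ((x of packer_m in the frame of cradle between -0.008 and 0.008 m and y of packer_m in the frame of cradle between -0.056 and 0.056 m and z of packer_m in the frame of cradle between 0.007 and 0.0135 m and angle between packer_m's own z axis and vertical below 0.08 rad and angle between the y axis of packer_m and the y axis of cradle, either way round below 0.12 rad and linear speed of packer_m below 0.02 m/s) or (height (world z) of packer_m below 0.006 m and angle between packer_m's own z axis and vertical below 0.15 rad and horizontal distance between packer_m and cradle above 0.055 m and linear speed of packer_m below 0.02 m/s)) and ((x of packer_n in the frame of cradle between -0.008 and 0.008 m and y of packer_n in the frame of cradle between -0.056 and 0.056 m and z of packer_n in the frame of cradle between 0.007 and 0.0135 m and angle between packer_n's own z axis and vertical below 0.08 rad and angle between the y axis of packer_n and the y axis of cradle, either way round below 0.12 rad and linear speed of packer_n below 0.02 m/s) or (height (world z) of packer_n below 0.006 m and angle between packer_n's own z axis and vertical below 0.15 rad and horizontal distance between packer_n and cradle above 0.055 m and linear speed of packer_n below 0.02 m/s)) and (((height (world z) of block_a above -1 m or height (world z) of cradle above 5 m) and (height (world z) of block_b above -1 m or height (world z) of cradle above 5 m) and (height (world z) of block_c above -1 m or height (world z) of cradle above 5 m) and (x of packer_l in the frame of cradle between -0.008 and 0.008 m and y of packer_l in the frame of cradle between -0.056 and 0.056 m and z of packer_l in the frame of cradle between 0.007 and 0.0135 m and angle between packer_l's own z axis and vertical below 0.08 rad and angle between the y axis of packer_l and the y axis of cradle, either way round below 0.12 rad and linear speed of packer_l below 0.02 m/s)) or ((height (world z) of block_b above -1 m or height (world z) of cradle above 5 m) and (height (world z) of block_c above -1 m or height (world z) of cradle above 5 m) and (x of packer_n in the frame of cradle between -0.008 and 0.008 m and y of packer_n in the frame of cradle between -0.056 and 0.056 m and z of packer_n in the frame of cradle between 0.007 and 0.0135 m and angle between packer_n's own z axis and vertical below 0.08 rad and angle between the y axis of packer_n and the y axis of cradle, either way round below 0.12 rad and linear speed of packer_n below 0.02 m/s)) or ((height (world z) of block_a above -1 m or height (world z) of cradle above 5 m) and (height (world z) of block_c above -1 m or height (world z) of cradle above 5 m) and (x of packer_k in the frame of cradle between -0.008 and 0.008 m and y of packer_k in the frame of cradle between -0.056 and 0.056 m and z of packer_k in the frame of cradle between 0.007 and 0.0135 m and angle between packer_k's own z axis and vertical below 0.08 rad and angle between the y axis of packer_k and the y axis of cradle, either way round below 0.12 rad and linear speed of packer_k below 0.02 m/s)) or ((height (world z) of block_a above -1 m or height (world z) of cradle above 5 m) and (height (world z) of block_b above -1 m or height (world z) of cradle above 5 m) and (x of packer_m in the frame of cradle between -0.008 and 0.008 m and y of packer_m in the frame of cradle between -0.056 and 0.056 m and z of packer_m in the frame of cradle between 0.007 and 0.0135 m and angle between packer_m's own z axis and vertical below 0.08 rad and angle between the y axis of packer_m and the y axis of cradle, either way round below 0.12 rad and linear speed of packer_m below 0.02 m/s))) and value of joint cap below 0.08 rad); the robot touches nothing.
It fails at once if the bowl, plane or mallet is moved more than 5 cm (distance of any of bowl, plane, mallet from where it was at the start of the episode above 0.05 m).
Of block_a, block_b, block_c only 2 to 3 are there at a start; the rules pass over those that are not, and their reading is None.
At some moment in a run one of block_a, block_b, block_c may be knocked a few centimetres aside while the robot is not near it.
It also fails if it takes over 210 s, if anything falls off the work surface, if the arm or the gripper's body presses on something with over 40 N, if the wrist force passes 120 N, or if a joint passes its speed limit or range.

## Working session

There is one attempt and no reset: what is moved stays moved. The work goes in short steps, Python scripts to look and compute and a tool call to move; the robot and the scene stay as the last step left them, time stands still between calls to the robot, and variables do not carry over. Pictures are saved under pics/ and viewed, at most 14 in all, crops included, and the job is handed in when it is done.

Besides the shell and the picture viewer there is one more tool, called as name(argument=value, ...) on one line, values as JSON. apply_moves: Moves the arm, as the interface text tells. Its arguments: {"type":"object","properties":{"rows":{"type":"array","items":{"type":"array","items":{"type":"number"}}}},"required":["rows"]}

```bash
mkdir -p pics; ls; cat > h.py <<'E'
import numpy as np, cv2
from scipy.spatial.transform import Rotation as R
from rig import get_state, optics, workorder, env
def rot(o):
    o=np.array(o,float)
    if o.shape==(3,3): return o
    return R.from_rotvec(o).as_matrix() if o.size==3 else R.from_quat(o).as_matrix()
def snap(name,fn,crop=None,scale=1.5):
    c=optics.camera(name); np.save('pics/'+fn+'.npy',c['frame'])
    import pickle; pickle.dump(c,open('pics/'+fn+'.pkl','wb'))
    im=c['frame'][:,:,::-1]; sv(im,fn,crop,scale); return c
def sv(im,fn,crop=None,scale=1.5):
    if crop: u0,v0,u1,v1=crop; im=im[v0:v1,u0:u1]
    cv2.imwrite('pics/'+fn+'.png',cv2.resize(im,None,fx=scale,fy=scale,interpolation=cv2.INTER_CUBIC))
def load(fn):
    import pickle; return pickle.load(open('pics/'+fn+'.pkl','rb'))
def px2w(c,u,v,z):
    K=np.array(c['K']);k=c['k1']
    d=np.array([(u-K[0,2])/K[0,0],(v-K[1,2])/K[1,1]]);s=d.copy()
    for _ in range(30): s=d/(1+k*(s@s))
    ray=rot(c['orientation'])@np.array([s[0],-s[1],-1]);p=np.array(c['position'])
    return p+ray*(z-p[2])/ray[2]
def w2px(c,P):
    K=np.array(c['K']);q=rot(c['orientation']).T@(np.array(P)-np.array(c['position']))
    s=np.array([q[0],-q[1]])/-q[2]; s=s*(1+c['k1']*(s@s))
    return np.array([K[0,0]*s[0]+K[0,2],K[1,1]*s[1]+K[1,2]])
E
python3 - <<'E'
from h import *
print(get_state(), env.grip_point_offset)
for n in ('top','scene'):
    c=snap(n,n+'0',scale=1.56); print(n,c['K'],c['k1'],c['position'],c['orientation'])
E
```

```text
pics
{'clock': 0.0, 'joint_positions': array([-1.21492882e+00,  2.64754649e-01,  1.60535549e+00, -7.91318626e-06,
        1.27369088e+00, -3.69375658e-02]), 'qd': array([-7.72340628e-05, -2.87392012e-04, -5.97301662e-04,  3.06593519e-04,
       -1.75498025e-04,  5.34875680e-04]), 'joint_torque': array([-4.50556490e-05, -5.15115881e+01, -3.67308211e+01, -2.08187266e-04,
        1.29990894e-02, -2.25094418e-06]), 'position': array([ 0.25809941, -0.62292894,  0.22997101]), 'orientation': array([-3.07905734e+00, -6.12635946e-01,  5.62165231e-04]), 'ft_force': array([ 0.17088016,  0.47851672, -0.30472031]), 'torque': array([ 0.04902365, -0.01940347,  0.00952462]), 'finger_force': 0.0, 'grip_width': 0.9998133958015238} -0.0187
top [[455.23666715   0.         256.93212093]
 [  0.         455.23666715 189.1700864 ]
 [  0.           0.           1.        ]] -0.12251954235709409 [ 0.25269745 -0.05345686  1.73749715] [ 0.13190737 -0.13384479 -1.58455123]
scene [[400.78817113   0.         256.60952554]
 [  0.         400.78817113 189.28001331]
 [  0.           0.           1.        ]] -0.007283562756305849 [ 1.35349924 -0.52557529  1.0290083 ] [0.73083888 0.4031848  0.97397051]
```

View pics/top0.png

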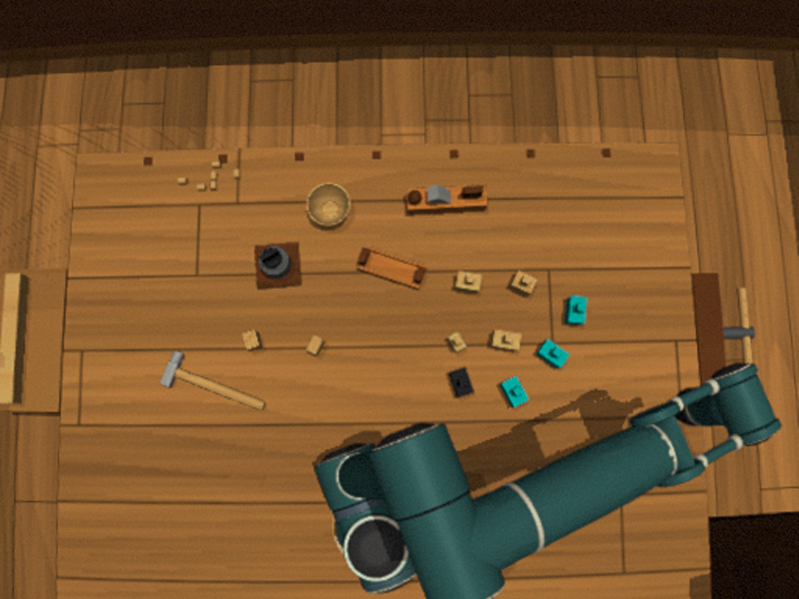

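View pics/scene0.png

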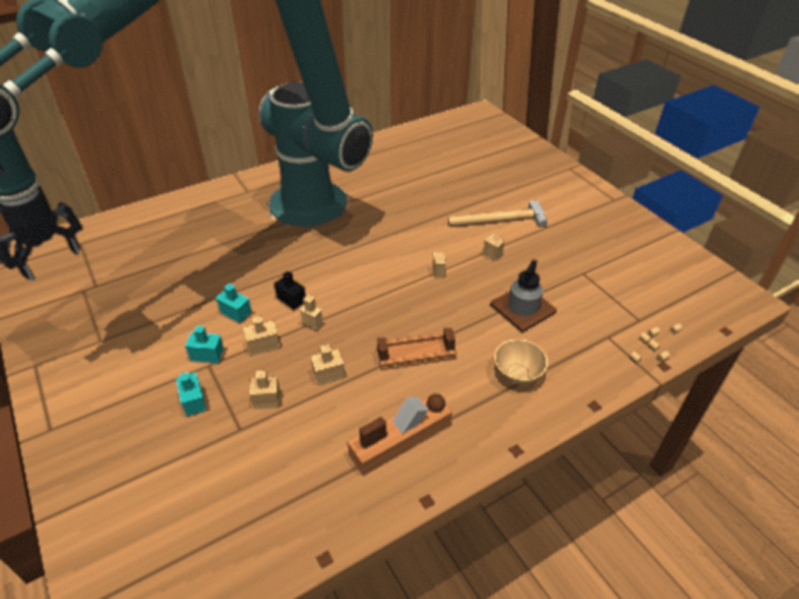

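The top view shows the cradle near (391,268), the jar at (275,262) and two loose blocks at (251,340) and (315,345). The four tan packers are at (468,282), (523,283), (506,340) and (457,342); the black and turquoise ones are look-alikes. Next I'll enlarge both views.

```bash
python3 - <<'E'
from h import *
im=load('top0')['frame'][:,:,::-1]
def grid(im,fn,crop,s):
    u0,v0,u1,v1=crop
    o=cv2.resize(im[v0:v1,u0:u1],None,fx=s,fy=s,interpolation=cv2.INTER_CUBIC)
    return o
a=grid(im,'',(140,150,280,238),5.7); cv2.imwrite('pics/topL.png',a)
a=grid(im,'',(222,150,362,238),5.7); cv2.imwrite('pics/topR.png',a)
for u,v in [(251,340),(315,345),(391,268),(275,262),(468,282),(523,283),(506,340),(457,342)]:
    print(px2w(load('top0'),u/1.5625,v/1.5625,0.05))
E
```

```text
[0.43877598 0.30419268 0.05      ]
[0.42444049 0.15010619 0.05      ]
[ 0.60849402 -0.03400112  0.05      ]
[0.6287574  0.24845678 0.05      ]
[ 0.57067088 -0.21953538  0.05      ]
[ 0.56589787 -0.35308088  0.05      ]
[ 0.42817418 -0.30587373  0.05      ]
[ 0.42568912 -0.18846362  0.05      ]
```

View pics/topL.png

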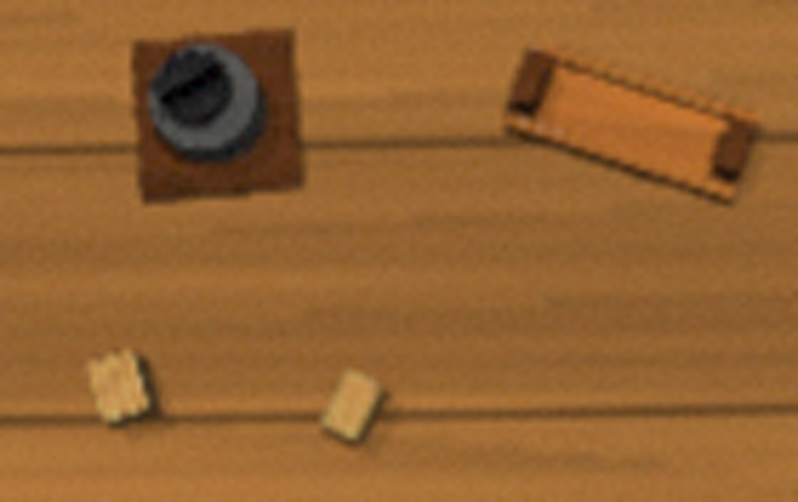

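View pics/topR.png

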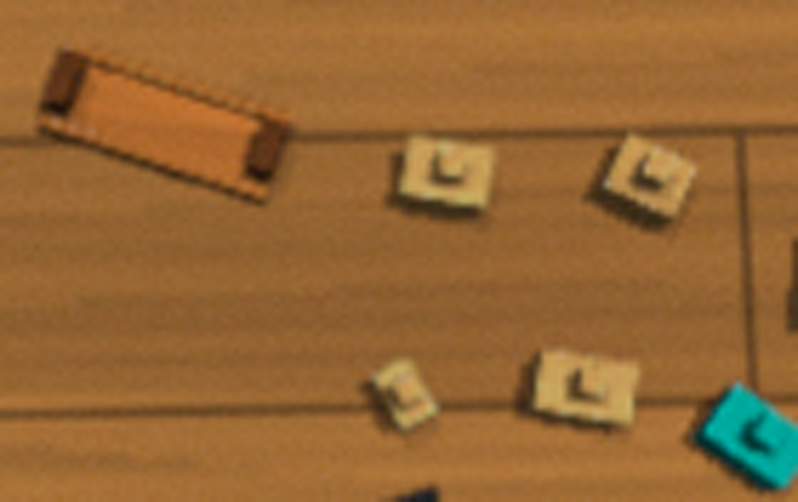

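The left block's top corners are about (88,360), (130,348), (152,408) and (118,424). The right one's are (352,370), (383,383), (355,442) and (322,425), in topL crop pixels. They look like a and b, but I'll confirm with the wrist camera.

```bash
cat >> h.py <<'E'
def frame(phi):
    y=np.array([np.cos(phi),np.sin(phi),0]);z=np.array([0,0,-1.]);return np.c_[np.cross(y,z),y,z]
def row(x,y,z,phi,g=0,ref=None):
    "row from present measured pose (or ref=(x,y,z,phi) commanded) to a world pose, tool down"
    s=get_state()
    p0,R0=(np.array(s['position']),rot(s['orientation'])) if ref is None else (np.array(ref[:3]),frame(ref[3]))
    j1=np.arctan2(y,x); phi=j1-((j1-phi+np.pi/2)%np.pi-np.pi/2)
    w=R.from_matrix(R0.T@frame(phi)).as_rotvec();t=R0.T@(np.array([x,y,z])-p0)*100
    n=int(np.ceil(max(np.linalg.norm(t)/6.25,np.degrees(np.linalg.norm(w))/10.7)))
    print([*np.round(w,3).tolist(),*np.round(t,2).tolist(),g],'n>=',n,'phi',round(phi,3))
def toolpose():
    s=get_state();Rm=rot(s['orientation'])
    print('t',round(s['clock'],2),'p',np.round(s['position'],4),'phi',round(float(np.arctan2(Rm[1,1],Rm[0,1])),4),'tilt',np.round(Rm[:2,2],4),'F',np.round(s['ft_force'],1),'w',round(s['grip_width'],3))
E
python3 - <<'E'
from h import *
c=optics.camera('wrist');s=get_state();Rt=rot(s['orientation'])
print(c['K'],c['k1'],Rt.T@(c['position']-s['position']),'\n',Rt.T@rot(c['orientation']))
row(0.42,-0.27,0.36,np.pi/2)
row(0.42,-0.27,0.36,0)
toolpose()
E
```

```text
[[333.07310044   0.         255.29493191]
 [  0.         333.07310044 194.21363091]
 [  0.           0.           1.        ]] -0.06803162112651624 [ 0.08497113 -0.00062382 -0.14229261] 
 [[ 6.02022512e-04  9.45425819e-01  3.25836859e-01]
 [ 9.99998861e-01 -1.02022662e-03  1.11260205e-03]
 [ 1.38431014e-03  3.25835818e-01 -9.45425356e-01]]
[-0.002, 0.0, 0.393, 28.46, -26.45, -12.93, 0] n>= 7 phi -1.571
[-0.001, -0.001, -1.178, 28.46, -26.45, -12.93, 0] n>= 7 phi 0.0
t 0.15 p [ 0.2582 -0.6231  0.2302] phi -1.178 tilt [-0.0006  0.0017] F [ 0.   0.4 -0.3] w 0.998
```

```bash
python3 - <<'E'
from h import *
row(0.45,-0.27,0.23,-np.pi/2)
E
```

```text
[-0.002, 0.0, 0.393, 31.23, -25.27, 0.07, 0] n>= 7 phi -1.571
```

apply_moves(rows=[[-0.002,0,0.393,31.23,-25.27,0,0],[-0.002,0,0.393,31.23,-25.27,0,0],[-0.002,0,0.393,31.23,-25.27,0,0],[-0.002,0,0.393,31.23,-25.27,0,0],[-0.002,0,0.393,31.23,-25.27,0,0],[-0.002,0,0.393,31.23,-25.27,0,0],[-0.002,0,0.393,31.23,-25.27,0,0],[-0.002,0,0.393,31.23,-25.27,0,0],[-0.002,0,0.393,31.23,-25.27,0,0]])

```text
clock: 1.27
position: [0.4498, -0.271, 0.2311]
orientation: [3.139, 0.0, -0.0]
ft_force: [0.0, -0.3, 0.4]
grip_width: 1.0
finger_force: 0.0
```

```bash
python3 - <<'E'
from h import *
snap('wrist','w1',scale=1.56); toolpose()
row(0.47,0.22,0.25,np.pi/2)
E
```

```text
t 1.32 p [ 0.4497 -0.2714  0.2311] phi -1.5717 tilt [-0.0001 -0.0023] F [ 0.3 -0.2  0.2] w 1.0
[0.0, -0.004, 3.141, 1.99, -49.13, -2.0, 0] n>= 17 phi 1.571
```

View pics/w1.png

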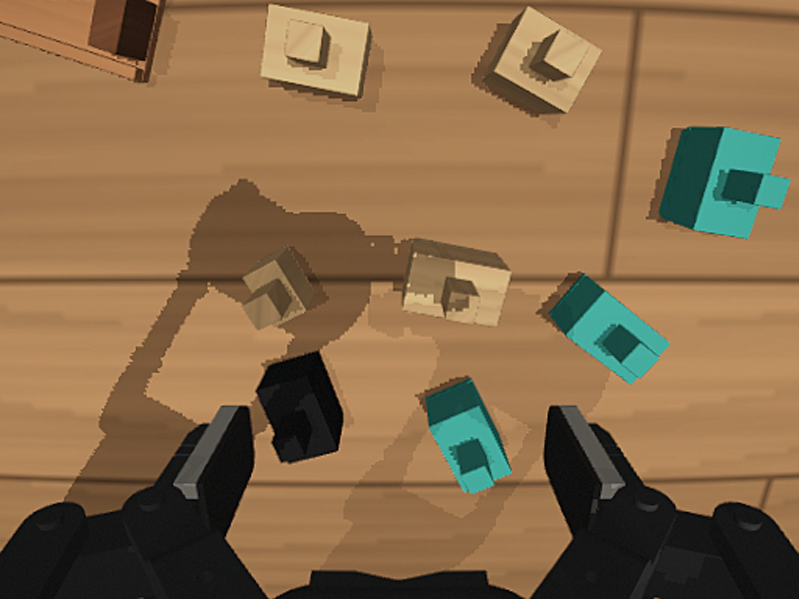

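The two upper packers' top faces are P1 (267,4), (371,24), (358,99), (262,76) and P2 (528,7), (602,48), (568,112), (493,70). P3's front edge runs from (402,305) to (498,327), and the small P4 is at about (275,300).

```bash
python3 - <<'E'
from h import *
c=load('w1')
def quad(n,pts,z):
    P=np.array([px2w(c,u/1.56,v/1.56,z)[:2] for u,v in pts]);d=np.roll(P,-1,0)-P
    print(n,'c',P.mean(0).round(4),'L',np.linalg.norm(d,axis=1).round(4),'ang',np.arctan2(d[:,1],d[:,0]).round(3))
quad('P1',[(267,4),(371,24),(358,99),(262,76)],.05)
quad('P2',[(528,7),(602,48),(568,112),(493,70)],.05)
quad('P3',[(407,250),(512,270),(498,327),(402,306)],.05)
c2=load('top0')
c=c2
def q2(n,o,pts,z):
    global c
    quad(n,[((o[0]+u/5.7)*1.56,(o[1]+v/5.7)*1.56) for u,v in pts],z)
q2('B1',(140,150),[(88,360),(130,348),(152,408),(118,424)],.05)
q2('B2',(140,150),[(352,370),(383,383),(355,442),(322,425)],.05)
q2('P3t',(222,150),[(543,349),(638,362),(632,424),(535,405)],.05)
sv(load('w1')['frame'][:,:,::-1],'w1c',(140,140,340,230),4)
E
```

```text
P1 c [ 0.5756 -0.2221] L [0.0595 0.0413 0.0572 0.0387] ang [-1.758  2.943  1.338 -0.138]
P2 c [ 0.5716 -0.3568] L [0.0491 0.0396 0.0513 0.0385] ang [-2.006  2.702  1.112 -0.495]
P3 c [ 0.4326 -0.3074] L [0.0693 0.0402 0.0662 0.0379] ang [-1.761  2.977  1.343 -0.081]
B1 c [0.439  0.3013] L [0.0288 0.0426 0.0246 0.0472] ang [-1.307 -2.779  1.999  0.451]
B2 c [0.4235 0.1489] L [0.0222 0.0425 0.0245 0.0408] ang [-1.982  2.695  1.084 -0.502]
P3t c [ 0.4283 -0.3102] L [0.0631 0.0411 0.0647 0.0373] ang [-1.727  3.002  1.356 -0.179]
```

View pics/w1c.png

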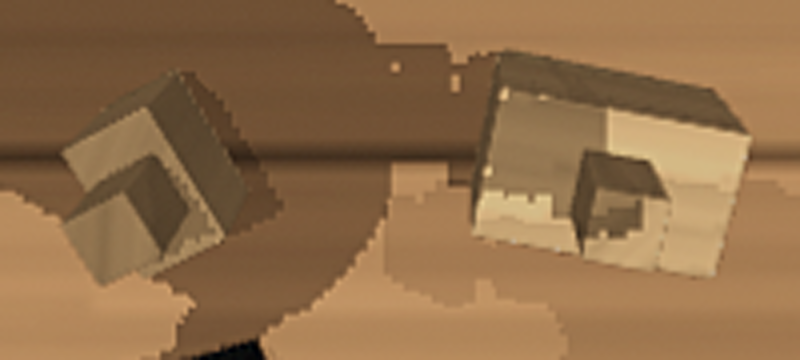

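P1 is 58 mm, P2 51 mm, P3 65 mm and P4 26 mm. In this crop P3's top corners are (505,90), (750,135), (715,277) and (472,235). Next I'll look at the blocks.

```bash
python3 - <<'E'
from h import *
row(0.44,0.20,0.23,-0.3)
E
```

```text
[0.002, 0.002, -1.272, -1.01, -47.14, 0.01, 0] n>= 8 phi -0.3
```

apply_moves(rows=[[0,0,-1.272,-1,-47.1,0,0],[0,0,-1.272,-1,-47.1,0,0],[0,0,-1.272,-1,-47.1,0,0],[0,0,-1.272,-1,-47.1,0,0],[0,0,-1.272,-1,-47.1,0,0],[0,0,-1.272,-1,-47.1,0,0],[0,0,-1.272,-1,-47.1,0,0],[0,0,-1.272,-1,-47.1,0,0],[0,0,-1.272,-1,-47.1,0,0],[0,0,-1.272,-1,-47.1,0,0]])

```text
clock: 2.58
position: [0.4405, 0.1991, 0.2301]
orientation: [2.527, 1.863, -0.003]
ft_force: [0.1, 0.1, -0.2]
grip_width: 1.0
finger_force: 0.0
```

```bash
python3 - <<'E'
from h import *
snap('wrist','w2',scale=1.56); toolpose()
E
```

```text
t 2.62 p [0.4405 0.1989 0.2302] phi -0.3009 tilt [ 0.     -0.0028] F [-0.5  0.3  0.1] w 1.001
```

View pics/w2.png

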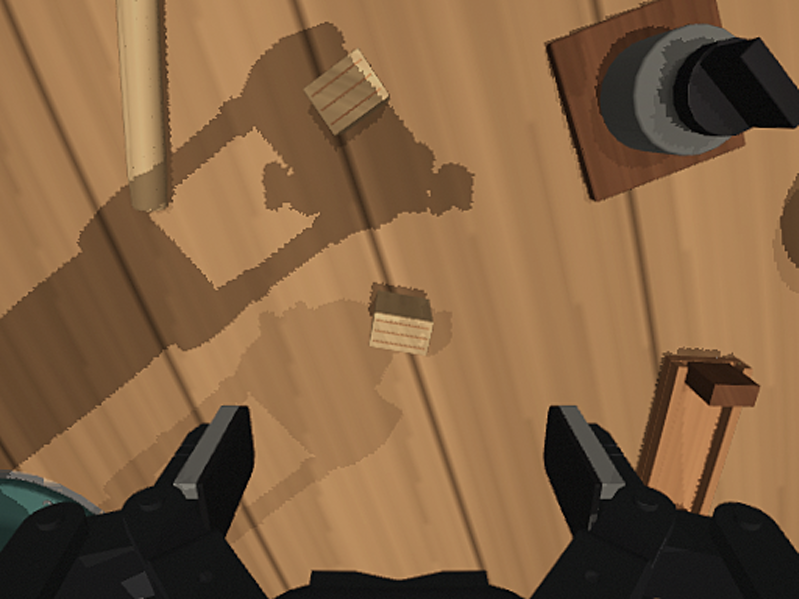

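B1's top spans about (305,92) to (388,93) and B2's (371,313) to (428,356). The jar's wing is at the upper right. I'll enlarge these.

```bash
python3 - <<'E'
from h import *
im=load('w2')['frame'][:,:,::-1]
f=lambda u,v,s:cv2.resize(im[v:v+50,u:u+s],None,fx=6,fy=6,interpolation=cv2.INTER_CUBIC)
t=np.vstack([np.hstack([f(190,25,66),f(230,180,66)]),f(412,10,100)[:, :600] if 0 else np.pad(f(412,10,100),((0,0),(0,192),(0,0)))])
cv2.imwrite('pics/w2c.png',t);print(t.shape)
E
```

```text
(600, 792, 3)
```

View pics/w2c.png

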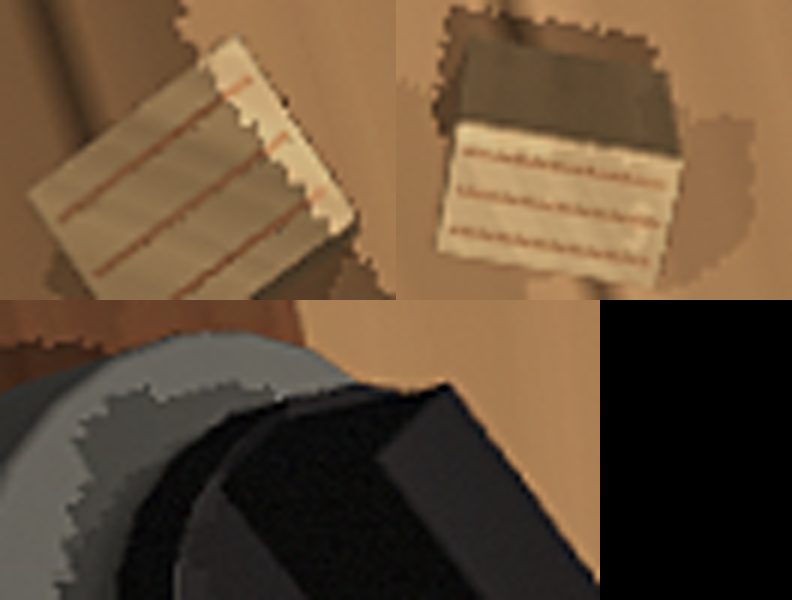

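Native-pixel corners:
- B1: (194.5,56.7), (229.7,31.3), (249.5,61.3)
- B2: (240.3,200.3), (277.3,205.8), (273.7,228.3), (236.7,221.7)
- Wing top end: (487,24)–(474.5,36.7), with its long edge running on to (512,57.5)

```bash
python3 - <<'E'
from h import *
c=load('w2')
def ed(n,pts,z):
    P=np.array([px2w(c,u,v,z)[:2] for u,v in pts]);d=np.diff(P,axis=0)
    print(n,P.round(4).tolist(),'L',np.linalg.norm(d,axis=1).round(4),'ang',np.arctan2(d[:,1],d[:,0]).round(3)); return P
P=ed('B1',[(194.5,56.7),(229.7,31.3),(249.5,61.3)],.05); print('c',(P[0]+P[2])/2)
P=ed('B2',[(240.3,200.3),(277.3,205.8),(273.7,228.3),(236.7,221.7),(240.3,200.3)],.05); print('c',P[:4].mean(0))
ed('wing',[(474.5,36.7),(487,24),(512,57.5)],.136)
# P3 packer
c=load('w1')
P=ed('P3',[(140+u/4,140+v/4) for u,v in [(505,90),(750,135),(715,277),(472,235),(505,90)]],.05); print('c',P[:4].mean(0))
c=load('top0')
q=lambda n,pts,z:ed(n,[(140+u/5.7,150+v/5.7) for u,v in pts],z)
P=q('foot',[(135,42),(294,30),(302,187),(143,202),(135,42)],.0);print('c',P[:4].mean(0))
P=q('crad walls',[(528,50),(762,112),(733,203),(505,128),(528,50)],.022);print('c',P[:4].mean(0))
P=q('stopL',[(527,52),(553,62),(535,117),(508,105),(527,52)],.05);print('c',P[:4].mean(0))
P=q('stopR',[(730,117),(757,125),(742,182),(712,170),(730,117)],.05);print('c',P[:4].mean(0))
P=q('wing top',[(163,97),(218,66),(225,78),(170,110)],.136);print('c',P[:4].mean(0))
E
```

```text
B1 [[0.4194, 0.3163], [0.4566, 0.3271], [0.4658, 0.2976]] L [0.0387 0.0309] ang [ 0.28  -1.268]
c [0.44261135 0.3069652 ]
B2 [[0.4164, 0.1721], [0.4512, 0.155], [0.4405, 0.1314], [0.4053, 0.1503], [0.4164, 0.1721]] L [0.0388 0.0258 0.0399 0.0244] ang [-0.457 -1.997  2.649  1.1  ]
c [0.42835494 0.15221002]
wing [[0.6162, 0.2662], [0.626, 0.272], [0.6415, 0.2457]] L [0.0114 0.0305] ang [ 0.536 -1.037]
P3 [[0.4563, -0.2811], [0.4447, -0.3432], [0.4062, -0.3367], [0.4179, -0.273], [0.4563, -0.2811]] L [0.0631 0.0391 0.0647 0.0392] ang [-1.754  2.975  1.389 -0.208]
c [ 0.43128776 -0.30850214]
foot [[0.6825, 0.307], [0.6887, 0.1964], [0.5783, 0.1901], [0.5699, 0.2993], [0.6825, 0.307]] L [0.1107 0.1105 0.1096 0.1128] ang [-1.515 -3.084  1.648  0.068]
c [0.62987075 0.24819523]
crad walls [[0.666, 0.0337], [0.6202, -0.1241], [0.558, -0.1031], [0.6122, 0.0497], [0.666, 0.0337]] L [0.1643 0.0656 0.1621 0.0561] ang [-1.854  2.816  1.23  -0.289]
c [ 0.61411922 -0.03594745]
stopL [[0.6579, 0.033], [0.6508, 0.0157], [0.6135, 0.028], [0.622, 0.0459], [0.6579, 0.033]] L [0.0187 0.0393 0.0198 0.0382] ang [-1.964  2.822  1.128 -0.345]
c [0.63603285 0.03062916]
stopR [[0.6111, -0.1016], [0.6054, -0.1194], [0.5671, -0.1086], [0.5755, -0.0889], [0.6111, -0.1016]] L [0.0187 0.0398 0.0214 0.0378] ang [-1.883  2.866  1.166 -0.343]
c [ 0.58976851 -0.10460193]
wing top [[0.6126, 0.2601], [0.632, 0.2252], [0.6241, 0.2206], [0.6041, 0.2555]] L [0.04   0.0091 0.0402] ang [-1.062 -2.616  2.093]
c [0.61820832 0.24035097]
```

Result: B1 measures 39 x 31 mm, so it is block_b (32). B2 measures 39 x 25 mm, so it is block_a (25). The remaining gap is 69 mm, which suggests the 65 mm packer (P3). First I'll grasp block_a.

```bash
python3 - <<'E'
from h import *
for z in (.09,.02,.14): row(.4284,.1522,z,-.46)
E
```

```text
[0.001, 0.003, 0.159, -4.78, 0.21, 14.03, 0] n>= 3 phi -0.46
[0.001, 0.003, 0.159, -4.76, 0.21, 21.03, 0] n>= 4 phi -0.46
[0.001, 0.003, 0.159, -4.8, 0.22, 9.03, 0] n>= 2 phi -0.46
```

apply_moves(rows=[[0.001,0.003,0.159,-4.8,0.2,6,0],[0.001,0.003,0.159,-4.8,0.2,12,0],[0.001,0.003,0.159,-4.8,0.2,17,0],[0.001,0.003,0.159,-4.8,0.2,21,0],[0.001,0.003,0.159,-4.8,0.2,21,0],[0.001,0.003,0.159,-4.8,0.2,21,1],[0.001,0.003,0.159,-4.8,0.2,21,1],[0.001,0.003,0.159,-4.8,0.2,21,1],[0.001,0.003,0.159,-4.8,0.2,21,1],[0.001,0.003,0.159,-4.8,0.2,21,1],[0.001,0.003,0.159,-4.8,0.2,21,1]])

```text
clock: 4.0
position: [0.4305, 0.1543, 0.0228]
orientation: [2.667, 1.659, 0.009]
ft_force: [1.1, -1.1, 7.1]
grip_width: 0.456
finger_force: 61.2
```

```bash
python3 - <<'E'
from h import *
toolpose()
row(.4284,.1522,.14,-.46,1)
# cradle pose estimate and view pose above it
cx,cy,a=.6130,-.0365,1.241
for yy,z in ((.045,.14),(.045,.06)): row(cx+yy*np.cos(a),cy+yy*np.sin(a),z,a-np.pi/2,1)
E
```

```text
t 4.0 p [0.4305 0.1543 0.0228] phi -0.4575 tilt [0.0054 0.0023] F [ 1.1 -1.1  7.1] w 0.456
[0.004, -0.004, 0.003, -0.23, -0.06, -11.72, 1] n>= 2 phi -0.46
[0.004, -0.004, -0.128, -4.54, 24.27, -11.65, 1] n>= 5 phi -0.33
[0.004, -0.004, -0.128, -4.57, 24.24, -3.65, 1] n>= 4 phi -0.33
```

```bash
python3 - <<'E'
from h import *
ref=(.4285,.1523,.0202,-.46)
cx,cy,a=.6130,-.0365,1.241
row(.4284,.1522,.14,-.46,1,ref)
for yy,z in ((.02,.16),): row(cx+yy*np.cos(a),cy+yy*np.sin(a),z,a-np.pi/2,1,ref); print(cx+yy*np.cos(a),cy+yy*np.sin(a),a-np.pi/2)
E
```

```text
[0.0, 0.0, 0.0, -0.01, -0.0, -11.98, 1] n>= 2 phi -0.46
[0.0, 0.0, -0.13, -6.74, 24.65, -13.98, 1] n>= 5 phi -0.33
0.6194770067639765 -0.0175778335442423 -0.32979632679489645
```

apply_moves(rows=[[0,0,0,0,0,-5,1],[0,0,0,0,0,-10,1],[0,0,-0.13,-6.7,24.65,-14,1],[0,0,-0.13,-6.7,24.65,-14,1],[0,0,-0.13,-6.7,24.65,-14,1],[0,0,-0.13,-6.7,24.65,-14,1],[0,0,-0.13,-6.7,24.65,-14,1],[0,0,-0.13,-6.7,24.65,-14,1],[0,0,-0.13,-6.7,24.65,-14,1]])

```text
clock: 5.12
position: [0.618, -0.0146, 0.1599]
orientation: [-2.552, -1.829, -0.0]
ft_force: [-0.1, 1.3, -0.3]
grip_width: 0.456
finger_force: 60.7
```

```bash
python3 - <<'E'
from h import *
toolpose(); snap('wrist','w3',scale=1.56); 
E
```

```text
t 5.12 p [ 0.618  -0.0146  0.1599] phi -0.327 tilt [-0.0012  0.0017] F [-0.1  1.3 -0.3] w 0.456
```

View pics/w3.png

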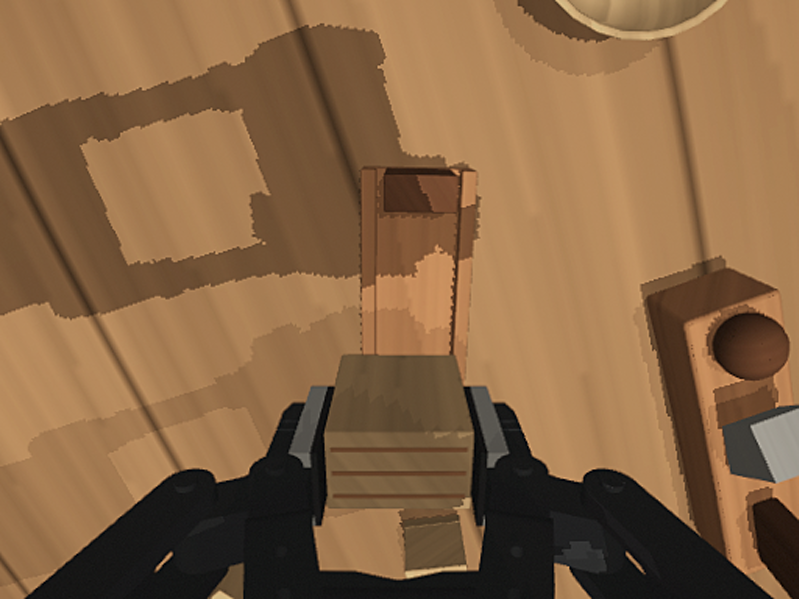

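The cradle is straight ahead of the held block. Its +y stop is at about (386–462,173–212) and its walls run between u = 361 and 477. I'll take one enlarged crop for precision.

```bash
python3 - <<'E'
from h import *
sv(load('w3')['frame'][:,:,::-1],'w3c',(218,100,318,200),6)
E
```

```text
(no output)
```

View pics/w3c.png

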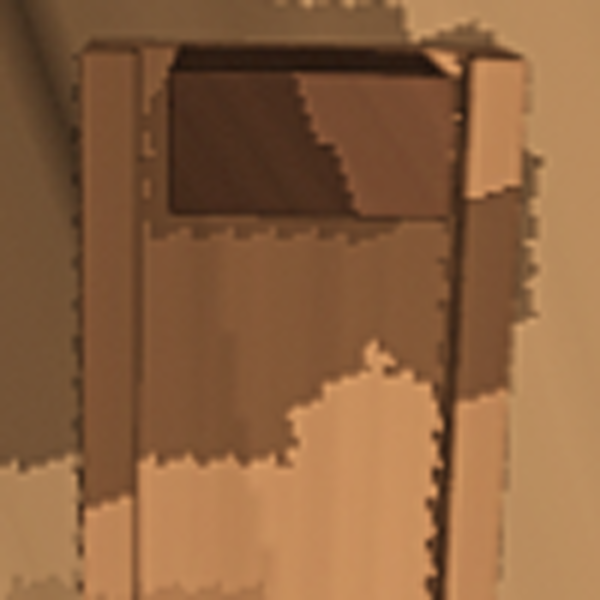

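Crop readings: the stop's top face is (170,70), (457,76), (450,217), (170,213). The left wall top is (84,52)→(82,560) outer and (138,50)→(138,590) inner. The right wall is (525,60)→(497,590) outer and (468,70)→(452,590) inner.

```bash
python3 - <<'E'
from h import *
c=load('w3')
def ed(n,pts,z):
    P=np.array([px2w(c,218+u/6,100+v/6,z)[:2] for u,v in pts]);d=np.diff(P,axis=0)
    print(n,P.round(4).tolist(),'L',np.linalg.norm(d,axis=1).round(4),'ang',np.arctan2(d[:,1],d[:,0]).round(3)); return P
S=ed('stop',[(170,70),(457,76),(450,217),(170,213),(170,70)],.05);print('c',S[:4].mean(0))
for n,l in dict(Lo=[(82,560),(84,52)],Li=[(138,590),(138,50)],Ro=[(497,590),(525,60)],Ri=[(452,590),(468,70)],end=[(84,52),(525,60)]).items(): ed(n,l,.022)
toolpose()
# cradle frame of held block bottom? TCP in cradle frame given estimate
E
```

```text
stop [[0.6319, 0.0474], [0.6654, 0.0354], [0.6595, 0.0189], [0.6261, 0.0307], [0.6319, 0.0474]] L [0.0355 0.0175 0.0354 0.0177] ang [-0.345 -1.913  2.802  1.236]
c [0.64572916 0.03311134]
Lo [[0.5947, -0.0175], [0.6201, 0.0515]] L [0.0735] ang [1.219]
Li [[0.601, -0.0247], [0.6272, 0.0493]] L [0.0785] ang [1.231]
Ro [[0.6517, -0.0418], [0.677, 0.0311]] L [0.0772] ang [1.237]
Ri [[0.6454, -0.0396], [0.6692, 0.0323]] L [0.0758] ang [1.251]
end [[0.6201, 0.0515], [0.677, 0.0311]] L [0.0605] ang [-0.343]
t 5.17 p [ 0.618  -0.0144  0.1599] phi -0.3266 tilt [-0.0009  0.0016] F [ 1.4 -0.  -0.1] w 0.456
```

```bash
python3 - <<'E'
from h import *
c=load('w3');s=get_state();Rm=rot(s['orientation'])
P=np.array([px2w(c,u/1.56,v/1.56,.187) for u,v in [(329,432),(472,430),(478,507),(326,508)]])
print(P.round(4),'L',np.linalg.norm(np.diff(P,axis=0),axis=1)); print('in tool',((P-s['position'])@Rm).round(4))
off=((P.mean(0)-s['position'])@Rm);print(off)
ref=(.6196,-.0176,.1602,-.33) 
cx,cy,a=.6221,-.035,1.232
ex=np.array([np.sin(a),-np.cos(a)]);ey=np.array([np.cos(a),np.sin(a)])
d=np.array(s['position'][:2])-(cx,cy);print('tcp in cradle',d@ex,d@ey)
E
```

```text
[[ 0.6045  0.0008  0.187 ]
 [ 0.6397 -0.0105  0.187 ]
 [ 0.6345 -0.0348  0.187 ]
 [ 0.5948 -0.0218  0.187 ]] L [0.03690679 0.02491232 0.04185917]
in tool [[ 0.0101 -0.0177 -0.027 ]
 [ 0.0107  0.0192 -0.0271]
 [-0.014   0.0222 -0.0271]
 [-0.0144 -0.0197 -0.0271]]
[-0.00189207  0.0010301  -0.02708218]
tcp in cradle -0.01072164804345514 0.018038011893810078
```

```bash
cat >> h.py <<'E'
CX,CY,CA=.6221,-.035,1.232
def crow(x,y,z,g=1,da=0):
    "row to a cradle-frame position (m), tool y along cradle x"
    ex=np.array([np.sin(CA),-np.cos(CA)]);ey=np.array([np.cos(CA),np.sin(CA)]);p=np.array([CX,CY])+x*ex+y*ey
    row(p[0],p[1],z,CA-np.pi/2+da,g)
def cpose():
    s=get_state();d=np.array(s['position'][:2])-(CX,CY);Rm=rot(s['orientation'])
    print('cradle xy mm',round(1e3*(d@[np.sin(CA),-np.cos(CA)]),1),round(1e3*(d@[np.cos(CA),np.sin(CA)]),1),'z',round(1e3*s['position'][2],1),'da',round(float(np.arctan2(Rm[1,1],Rm[0,1]))-CA+np.pi/2,4),'F(cr)',np.round([s['ft_force'][:2]@[np.sin(CA),-np.cos(CA)],s['ft_force'][:2]@[np.cos(CA),np.sin(CA)],s['ft_force'][2]],1),'w',round(s['grip_width'],3),'t',round(s['clock'],2))
E
python3 - <<'E'
from h import *
crow(0,.0485,.055)
E
```

```text
[-0.001, -0.001, 0.012, 3.02, 1.12, 10.49, 1] n>= 2 phi -0.339
```

apply_moves(rows=[[-0.001,-0.001,0.012,3,1.1,5,1],[-0.001,-0.001,0.012,3,1.1,9,1],[-0.001,-0.001,0.012,3,1.1,10.5,1],[-0.001,-0.001,0.012,3,1.1,10.5,1],[-0.001,-0.001,0.012,3,1.1,10.5,1]])

```text
clock: 5.8
position: [0.641, 0.0093, 0.0575]
orientation: [2.563, 1.812, 0.005]
ft_force: [0.5, 0.1, 0.5]
grip_width: 0.457
finger_force: 60.7
```

```bash
python3 - <<'E'
from h import *
cpose();crow(0,.0485,.0343)
E
```

```text
cradle xy mm 3.1 48.0 z 57.5 da -0.0012 F(cr) [0.4 0.2 0.5] w 0.457 t 5.8
[0.004, -0.001, -0.001, 0.04, -0.32, 2.32, 1] n>= 1 phi -0.339
```

apply_moves(rows=[[0,0,0,0,-0.2,1,1],[0,0,0,0,-0.2,1,1],[0,0,0,0,-0.2,1,1]])

```text
clock: 6.18
position: [0.6378, 0.0098, 0.0456]
orientation: [2.565, 1.813, 0.002]
ft_force: [0.0, 0.2, -0.9]
grip_width: 0.461
finger_force: 60.7
```

```bash
python3 - <<'E'
from h import *
cpose();crow(0,.0485,.0343)
E
```

```text
cradle xy mm -0.1 47.5 z 45.6 da -0.0014 F(cr) [-0.   0.2 -0.9] w 0.461 t 6.17
[0.001, -0.0, -0.001, 0.1, 0.01, 1.13, 1] n>= 1 phi -0.339
```

apply_moves(rows=[[0,0,0,0,0,0.6,1],[0,0,0,0,0,1.1,1],[0,0,0,0,0,1.1,1],[0,0,0,0,0,1.1,1]])

```text
clock: 6.68
position: [0.6377, 0.0099, 0.0342]
orientation: [2.565, 1.813, 0.001]
ft_force: [0.8, 0.6, -0.4]
grip_width: 0.457
finger_force: 60.7
```

```bash
python3 - <<'E'
from h import *
cpose()
E
```

```text
cradle xy mm -0.2 47.6 z 34.2 da -0.0012 F(cr) [ 0.5  0.8 -0.4] w 0.457 t 6.67
```

apply_moves(rows=[[0,0,0,0.2,0,0,1],[0,0,0,0.3,0,0,1],[0,0,0,0.3,0,0,1]])

```text
clock: 7.05
position: [0.6389, 0.0129, 0.0345]
orientation: [2.564, 1.813, 0.002]
ft_force: [-0.1, -0.9, -1.0]
grip_width: 0.457
finger_force: 60.7
```

```bash
python3 - <<'E'
from h import *
cpose()
E
```

```text
cradle xy mm -0.1 50.8 z 34.5 da -0.001 F(cr) [ 0.2 -0.9 -1. ] w 0.457 t 7.05
```

apply_moves(rows=[[0,0,0,0.15,0,0,1],[0,0,0,0.15,0,0,1]])

```text
clock: 7.3
position: [0.6393, 0.0143, 0.0344]
orientation: [2.564, 1.813, 0.002]
ft_force: [-0.1, 0.6, -0.4]
grip_width: 0.46
finger_force: 60.7
```

apply_moves(rows=[[0,0,0,0.15,0,0,1],[0,0,0,0.15,0,0,1]])

```text
clock: 7.55
position: [0.6396, 0.0152, 0.0344]
orientation: [2.564, 1.813, 0.0]
ft_force: [-0.9, -2.0, 0.3]
grip_width: 0.457
finger_force: 60.7
```

```bash
python3 - <<'E'
from h import *
cpose()
E
```

```text
cradle xy mm -0.2 53.2 z 34.4 da -0.001 F(cr) [-0.2 -2.2  0.3] w 0.457 t 7.55
```

```bash
python3 - <<'E'
from h import *
s=get_state();Rm=rot(s['orientation'])
T=np.array([.4426,.307,.21])-s['position'];print(T)
row(.4426,.307,.17,.29); row(*(s['position']+np.array([0,0,.13])),-.339)
c=optics.camera('top');g0=cv2.cvtColor(load('top0')['frame'],cv2.COLOR_RGB2GRAY);g=cv2.cvtColor(c['frame'],cv2.COLOR_RGB2GRAY)
for u,v in [(161,217),(200,221)]:
    r=cv2.matchTemplate(g[v-35:v+35,u-35:u+35],g0[v-12:v+12,u-12:u+12],cv2.TM_CCOEFF_NORMED);_,m,_,l=cv2.minMaxLoc(r);print(m,l[0]-23,l[1]-23)
E
```

```text
[-0.19701889  0.29177584  0.17560996]
[0.001, 0.001, -0.63, 20.94, -28.29, -13.6, 0] n>= 7 phi 0.29
[0.001, 0.0, -0.001, -0.01, 0.01, -13.0, 0] n>= 3 phi -0.339
0.9930486083030701 0 0
0.326374888420105 0 0
```

apply_moves(rows=[[0,0,0,0,0,0.1,1],[0,0,0,0,0,0.1,0],[0,0,0,0,0,0.1,0],[0,0,0,0,0,0.1,0],[0,0,0,0,0,-6,0],[0,0,0,0,0,-12,0],[0,0,-0.63,20.9,-28.3,-13.6,0],[0,0,-0.63,20.9,-28.3,-13.6,0],[0,0,-0.63,20.9,-28.3,-13.6,0],[0,0,-0.63,20.9,-28.3,-13.6,0],[0,0,-0.63,20.9,-28.3,-13.6,0],[0,0,-0.63,20.9,-28.3,-13.6,0],[0,0,-0.63,20.9,-28.3,-13.6,0],[0,0,-0.63,20.9,-28.3,-13.6,0]])

```text
clock: 9.35
position: [0.4427, 0.3069, 0.1702]
orientation: [1.875, 2.519, 0.001]
ft_force: [-0.3, -0.2, 1.7]
grip_width: 0.997
finger_force: 0.0
```

```bash
python3 - <<'E'
from h import *
toolpose(); row(.4426,.307,.02,.29)
c=load('w2');im=c['frame']
w=optics.camera('wrist');sw=cv2.cvtColor(w['frame'],cv2.COLOR_RGB2GRAY)
for P in [(.4194,.3163),(.4566,.3271),(.4658,.2976)]: print(w2px(w,(*P,.05)))
cv2.imwrite('pics/w4.png',w['frame'][:,:,::-1])
E
```

```text
t 9.35 p [0.4427 0.3069 0.1702] phi 0.2908 tilt [ 0.0016 -0.0003] F [-0.3 -0.2  1.7] w 0.997
[0.001, 0.001, 0.001, 0.03, -0.02, 15.02, 0] n>= 3 phi 0.29
[229.93575314 169.47639173]
[277.52981365 169.85540351]
[277.13847699 205.32402538]
```

View pics/w4.png

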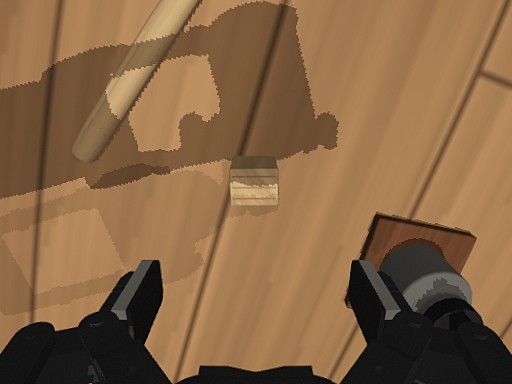

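The block is at (231,168)–(278,206), as predicted. I'll check the mallet handle end at (88,155) for clearance.

```bash
python3 - <<'E'
from h import *
w=optics.camera('wrist');s=get_state();Rm=rot(s['orientation'])
for q in [(75,155),(100,155),(130,90)]:
    p=px2w(w,*q,.015);print(p,((p-s['position'])@Rm).round(3))
E
```

```text
[0.27798364 0.27896972 0.015     ] [ 0.021 -0.166  0.155]
[0.30096569 0.28560541 0.015     ] [ 0.021 -0.142  0.155]
[0.31784584 0.35029133 0.015     ] [ 0.078 -0.108  0.155]
```

Clear, so I'll grasp block_b and lift it.

apply_moves(rows=[[0,0,0,0,0,6,0],[0,0,0,0,0,11,0],[0,0,0,0,0,15,0],[0,0,0,0,0,15,0],[0,0,0,0,0,15,0],[0,0,0,0,0,15,1],[0,0,0,0,0,15,1],[0,0,0,0,0,15,1],[0,0,0,0,0,15,1],[0,0,0,0,0,15,1]])

```text
clock: 10.7
position: [0.4439, 0.3078, 0.0218]
orientation: [1.876, 2.518, 0.005]
ft_force: [0.7, -0.7, 6.7]
grip_width: 0.456
finger_force: 61.3
```

```bash
python3 - <<'E'
from h import *
toolpose(); crow(0,.010,.17)
E
```

```text
t 10.7 p [0.4439 0.3078 0.0218] phi 0.2902 tilt [0.0036 0.0014] F [ 0.7 -0.7  6.7] w 0.456
[0.004, -0.002, 0.629, -37.14, 7.91, -14.8, 1] n>= 7 phi -0.339
```

apply_moves(rows=[[0,0,0,0,0,-6,1],[0,0,0,0,0,-12,1],[0,0,0.63,-37.1,7.9,-14.8,1],[0,0,0.63,-37.1,7.9,-14.8,1],[0,0,0.63,-37.1,7.9,-14.8,1],[0,0,0.63,-37.1,7.9,-14.8,1],[0,0,0.63,-37.1,7.9,-14.8,1],[0,0,0.63,-37.1,7.9,-14.8,1],[0,0,0.63,-37.1,7.9,-14.8,1],[0,0,0.63,-37.1,7.9,-14.8,1],[0,0,0.63,-37.1,7.9,-14.8,1],[0,0,0.63,-37.1,7.9,-14.8,1]])

```text
clock: 12.2
position: [0.6236, -0.0243, 0.1682]
orientation: [2.563, 1.816, 0.001]
ft_force: [1.6, 0.5, -0.3]
grip_width: 0.458
finger_force: 60.7
```

```bash
python3 - <<'E'
from h import *
cpose(); crow(0,.017,.05)
w=snap('wrist','w5',scale=1.56)
E
```

```text
cradle xy mm -2.2 10.5 z 168.2 da 0.0008 F(cr) [ 1.3  1.  -0.3] w 0.458 t 12.2
[0.0, -0.0, 0.001, 0.64, 0.21, 11.82, 1] n>= 2 phi -0.339
```

View pics/w5.png

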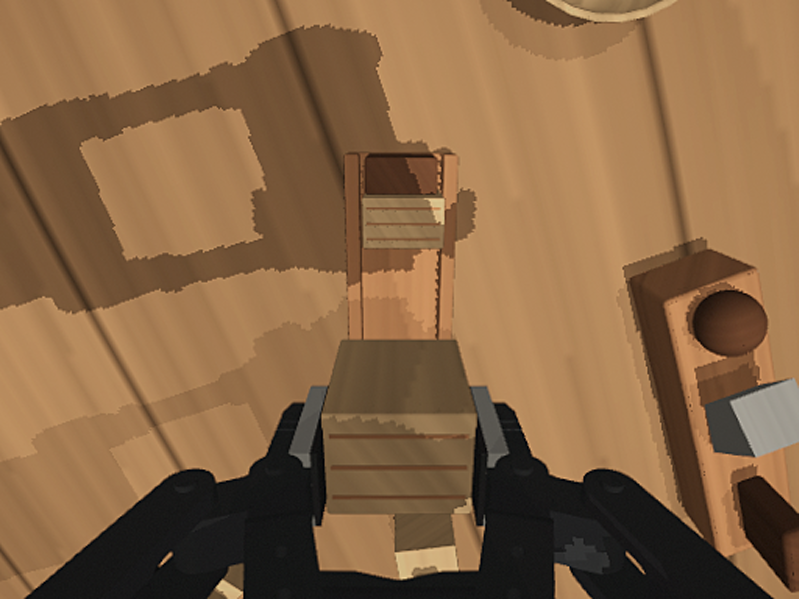

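Block_a is seated against the stop at (362–444,197–247). I'll lower block_b beside it.

apply_moves(rows=[[0,0,0,0.6,0.1,5,1],[0,0,0,0.6,0.1,10,1],[0,0,0,0.6,0.1,11.8,1],[0,0,0,0.6,0.1,11.8,1],[0,0,0,0.6,0.1,11.8,1],[0,0,0,0.6,0.1,11.8,1]])

```text
clock: 13.0
position: [0.6294, -0.0207, 0.053]
orientation: [2.562, 1.812, 0.007]
ft_force: [0.8, 0.3, 0.1]
grip_width: 0.458
finger_force: 60.8
```

```bash
python3 - <<'E'
from h import *
cpose(); crow(0,.017,.0333)
w=load('w5')
P=np.array([px2w(w,u/1.56,v/1.56,.1965)[:2] for u,v in [(327,414),(475,413),(478,512),(325,514)]]).mean(0)-(CX,CY)
print(P@[np.sin(CA),-np.cos(CA)],P@[np.cos(CA),np.sin(CA)])
E
```

```text
cradle xy mm 2.2 15.9 z 53.0 da -0.0012 F(cr) [0.7 0.6 0.1] w 0.458 t 13.0
[0.005, -0.001, -0.001, 0.11, -0.23, 1.97, 1] n>= 1 phi -0.339
-0.0012019768354847179 0.011288212999332576
```

apply_moves(rows=[[0,0,0,0,-0.1,0.8,1],[0,0,0,0,-0.1,0.8,1],[0,0,0,0,-0.1,1.3,1],[0,0,0,0,-0.1,1.8,1],[0,0,0,0,-0.1,1.8,1],[0,0,0,0.3,-0.1,1.8,1],[0,0,0,0.3,-0.1,1.8,1]])

```text
clock: 13.88
position: [0.6274, -0.0172, 0.0322]
orientation: [2.565, 1.814, 0.001]
ft_force: [0.0, 0.2, 0.1]
grip_width: 0.461
finger_force: 60.7
```

```bash
python3 - <<'E'
from h import *
cpose()
E
```

```text
cradle xy mm -0.9 18.6 z 32.2 da -0.001 F(cr) [-0.1  0.2  0.1] w 0.461 t 13.88
```

apply_moves(rows=[[0,0,0,0.15,0,0,1],[0,0,0,0.15,0,0,1]])

```text
clock: 14.12
position: [0.628, -0.0159, 0.0324]
orientation: [2.564, 1.813, 0.001]
ft_force: [1.1, -0.8, -0.7]
grip_width: 0.46
finger_force: 60.7
```

apply_moves(rows=[[0,0,0,0.15,0,0,1],[0,0,0,0.15,0,0,1]])

```text
clock: 14.38
position: [0.6285, -0.0145, 0.0324]
orientation: [2.565, 1.813, 0.002]
ft_force: [0.6, -0.3, -0.2]
grip_width: 0.456
finger_force: 60.7
```

```bash
python3 - <<'E'
from h import *
cpose()
E
```

```text
cradle xy mm -0.7 21.5 z 32.4 da -0.0011 F(cr) [ 0.7 -0.1 -0.2] w 0.456 t 14.38
```

apply_moves(rows=[[0,0,0,0.15,0,0,1],[0,0,0,0.15,0,0,1]])

```text
clock: 14.62
position: [0.6287, -0.014, 0.0324]
orientation: [2.564, 1.813, -0.001]
ft_force: [-1.7, -4.6, 2.3]
grip_width: 0.458
finger_force: 60.8
```

apply_moves(rows=[[0,0,0,0.15,0,0,1],[0,0,0,0.15,0,0,1]])

```text
clock: 14.88
position: [0.6287, -0.014, 0.0325]
orientation: [2.563, 1.813, -0.004]
ft_force: [-3.7, -10.1, 2.9]
grip_width: 0.456
finger_force: 61.1
```

```bash
python3 - <<'E'
from h import *
cpose()
E
```

```text
cradle xy mm -0.8 22.0 z 32.5 da -0.0008 F(cr) [ -0.1 -10.7   2.9] w 0.456 t 14.88
```

Contact at 10.7 N with block_b at y = 22 mm, as expected. I'll release and go for P3.

```bash
python3 - <<'E'
from h import *
row(.4313,-.3085,.15,-.185); row(.4313,-.3085,.056,-.185)
E
```

```text
[0.0, 0.003, -0.155, -34.38, -8.79, -11.65, 0] n>= 6 phi -0.185
[0.0, 0.003, -0.155, -34.35, -8.8, -2.25, 0] n>= 6 phi -0.185
```

apply_moves(rows=[[0,0,0,-0.2,0,0.05,1],[0,0,0,-0.2,0,0.05,0],[0,0,0,-0.2,0,0.05,0],[0,0,0,-0.2,0,0.05,0],[0,0,0,-0.2,0,-6,0],[0,0,0,-0.2,0,-11.6,0],[0,0.003,-0.155,-34.4,-8.8,-11.6,0],[0,0.003,-0.155,-34.4,-8.8,-11.6,0],[0,0.003,-0.155,-34.4,-8.8,-11.6,0],[0,0.003,-0.155,-34.4,-8.8,-11.6,0],[0,0.003,-0.155,-34.4,-8.8,-11.6,0],[0,0.003,-0.155,-34.4,-8.8,-11.6,0],[0,0.003,-0.155,-34.4,-8.8,-11.6,0],[0,0.003,-0.155,-34.4,-8.8,-11.6,0]])

```text
clock: 16.62
position: [0.4319, -0.3064, 0.1482]
orientation: [-2.417, -2.005, -0.006]
ft_force: [0.1, 0.0, 0.6]
grip_width: 1.004
finger_force: 0.0
```

```bash
python3 - <<'E'
from h import *
toolpose()
w=snap('wrist','w6',scale=1.56)
row(.4313,-.3085,.056,-.185)
E
```

```text
t 16.62 p [ 0.4319 -0.3064  0.1482] phi -0.1856 tilt [0.0024 0.0033] F [0.1 0.  0.6] w 1.004
[0.002, -0.004, 0.001, -0.3, -0.05, 9.21, 0] n>= 2 phi -0.185
```

View pics/w6.png

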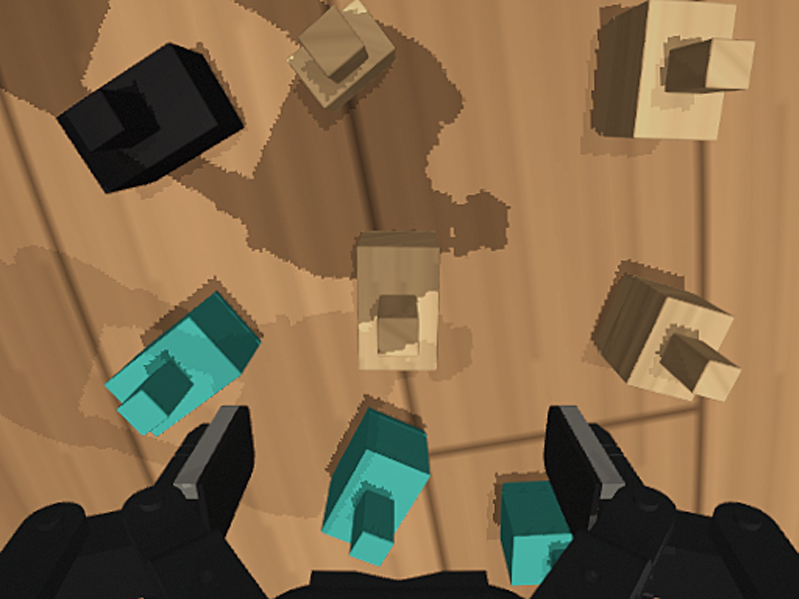

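P3 is aligned with the tool. Its top face is (357–440,245–370) and its peg top (379–417,317–354). I'll compute the offset and check clearance to the turquoise pegs at (150,410) and (375,545).

```bash
python3 - <<'E'
from h import *
w=load('w6');s=get_state();Rm=rot(s['orientation'])
f=lambda pts,z:((np.array([px2w(w,u/1.56,v/1.56,z) for u,v in pts])-s['position'])@Rm)
for n,pts,z in [('peg',[(379,317),(417,317),(417,354),(379,354)],.084),('top',[(357,245),(440,245),(437,370),(358,370)],.05),('turqL',[(118,408),(140,390),(178,408),(150,435)],.084),('turqL body',[(105,383),(190,318),(240,372)],.05),('turqM',[(355,525),(395,530),(380,567),(350,555)],.084)]:
    P=f(pts,z);print(n,P.mean(0).round(4));print(P[:,:2].round(3).tolist())
E
```

```text
peg [-0.0013  0.0001  0.0641]
[[0.007, -0.008], [0.007, 0.008], [-0.01, 0.008], [-0.01, -0.008]]
top [-0.0018  0.0001  0.0981]
[[0.031, -0.019], [0.031, 0.02], [-0.034, 0.02], [-0.034, -0.02]]
turqL [-0.0387 -0.1161  0.0638]
[[-0.038, -0.13], [-0.028, -0.117], [-0.037, -0.101], [-0.052, -0.117]]
turqL body [-0.0281 -0.1136  0.0979]
[[-0.043, -0.155], [-0.006, -0.104], [-0.036, -0.082]]
turqM [-0.1163 -0.0143  0.0637]
[[-0.104, -0.021], [-0.107, -0.001], [-0.131, -0.009], [-0.123, -0.025]]
```

The width of 65 mm is confirmed and the way is clear. I'll grasp the peg.

apply_moves(rows=[[0.002,-0.004,0,-0.1,0,5,0],[0.002,-0.004,0,-0.1,0,9.2,0],[0.002,-0.004,0,-0.1,0,9.2,0],[0.002,-0.004,0,-0.1,0,9.2,0],[0.002,-0.004,0,-0.1,0,9.2,1],[0.002,-0.004,0,-0.1,0,9.2,1],[0.002,-0.004,0,-0.1,0,9.2,1],[0.002,-0.004,0,-0.1,0,9.2,1],[0.002,-0.004,0,-0.1,0,9.2,1],[0.002,-0.004,0,-0.1,0,9.2,1]])

```text
clock: 17.92
position: [0.4319, -0.3077, 0.0568]
orientation: [2.417, 2.006, -0.001]
ft_force: [-1.4, 1.0, 5.7]
grip_width: 0.194
finger_force: 59.1
```

```bash
python3 - <<'E'
from h import *
toolpose(); crow(0,-.0285,.165)
E
```

```text
t 17.93 p [ 0.4319 -0.3077  0.0568] phi -0.1851 tilt [-0.0001 -0.0012] F [-1.4  1.   5.7] w 0.194
[0.0, 0.001, 0.154, 27.48, 13.24, -10.85, 1] n>= 6 phi -0.339
```

apply_moves(rows=[[0,0,0,0,0,-6,1],[0,0,0,0,0,-10.8,1],[0,0,0.154,27.5,13.2,-10.8,1],[0,0,0.154,27.5,13.2,-10.8,1],[0,0,0.154,27.5,13.2,-10.8,1],[0,0,0.154,27.5,13.2,-10.8,1],[0,0,0.154,27.5,13.2,-10.8,1],[0,0,0.154,27.5,13.2,-10.8,1],[0,0,0.154,27.5,13.2,-10.8,1],[0,0,0.154,27.5,13.2,-10.8,1],[0,0,0.154,27.5,13.2,-10.8,1]])

```text
clock: 19.3
position: [0.6114, -0.0626, 0.1638]
orientation: [2.566, 1.812, -0.002]
ft_force: [0.5, -0.7, -1.2]
grip_width: 0.197
finger_force: 59.0
```

```bash
python3 - <<'E'
from h import *
cpose(); crow(0,-.0285,.125)
E
```

```text
cradle xy mm -0.9 -29.6 z 163.8 da -0.002 F(cr) [ 0.7 -0.5 -1.2] w 0.197 t 19.3
[-0.001, 0.001, -0.002, 0.11, 0.1, 3.88, 1] n>= 1 phi -0.339
```

apply_moves(rows=[[0,0,0,0.1,0.05,3.9,1],[0,0,0,0.1,0.05,3.9,1],[0,0,0,0.1,0.05,3.9,1],[0,0,0,0.1,0.05,3.9,1]])

```text
clock: 19.8
position: [0.614, -0.061, 0.1266]
orientation: [2.563, 1.813, 0.001]
ft_force: [0.1, 1.2, -0.7]
grip_width: 0.199
finger_force: 59.0
```

```bash
python3 - <<'E'
from h import *
cpose(); crow(0,-.0285,.112)
E
```

```text
cradle xy mm 1.0 -27.2 z 126.6 da -0.0006 F(cr) [-0.3  1.1 -0.7] w 0.199 t 19.8
[0.002, 0.0, -0.001, -0.13, -0.1, 1.46, 1] n>= 1 phi -0.339
```

apply_moves(rows=[[0,0,0,-0.1,-0.05,0.5,1],[0,0,0,-0.1,-0.05,0.5,1],[0,0,0,-0.1,-0.05,1.0,1],[0,0,0,-0.1,-0.05,1.5,1],[0,0,0,-0.1,-0.05,1.5,1]])

```text
clock: 20.42
position: [0.6113, -0.0613, 0.1089]
orientation: [-2.563, -1.814, 0.004]
ft_force: [0.2, 0.3, -0.6]
grip_width: 0.202
finger_force: 59.0
```

```bash
python3 - <<'E'
from h import *
cpose()
E
```

```text
cradle xy mm -1.4 -28.3 z 108.9 da -0.0001 F(cr) [ 0.1  0.4 -0.6] w 0.202 t 20.43
```

apply_moves(rows=[[0,0,0,0,0.1,0.5,1],[0,0,0,0,0.1,1.0,1],[0,0,0,0,0.1,1.5,1],[0,0,0,0,0.1,1.5,1]])

```text
clock: 20.92
position: [0.6124, -0.0616, 0.094]
orientation: [-2.564, -1.814, 0.003]
ft_force: [0.6, -1.0, -0.6]
grip_width: 0.199
finger_force: 59.0
```

```bash
python3 - <<'E'
from h import *
cpose()
E
```

```text
cradle xy mm -0.3 -28.4 z 94.0 da -0.0002 F(cr) [ 0.9 -0.8 -0.6] w 0.199 t 20.93
```

apply_moves(rows=[[0,0,0,0,0,0.7,1],[0,0,0,0,0,1.4,1],[0,0,0,0,0,1.8,1],[0,0,0,0,0,1.8,1]])

```text
clock: 21.42
position: [0.6124, -0.0617, 0.0762]
orientation: [-2.564, -1.814, 0.003]
ft_force: [0.0, 0.1, -0.9]
grip_width: 0.203
finger_force: 59.0
```

apply_moves(rows=[[0,0,0,0,0,0.4,1],[0,0,0,0,0,0.85,1],[0,0,0,0,0,0.85,1]])

```text
clock: 21.8
position: [0.6125, -0.0617, 0.0678]
orientation: [-2.564, -1.815, 0.003]
ft_force: [0.6, -0.2, -0.6]
grip_width: 0.197
finger_force: 59.0
```

```bash
python3 - <<'E'
from h import *
cpose()
E
```

```text
cradle xy mm -0.2 -28.4 z 67.8 da -0.0002 F(cr) [ 0.6 -0.  -0.6] w 0.197 t 21.8
```

Seated with no jamming force. I'll release, lift and move above the jar.

```bash
python3 - <<'E'
from h import *
row(.6318,.2498,.20,.53)
E
```

```text
[-0.002, 0.0, -0.869, 30.0, -8.56, -13.24, 0] n>= 6 phi 0.53
```

apply_moves(rows=[[0,0,0,0,0,0.08,1],[0,0,0,0,0,0.08,0],[0,0,0,0,0,0.08,0],[0,0,0,0,0,0.08,0],[0,0,0,0,0,-6,0],[0,0,0,0,0,-12,0],[-0.002,0,-0.869,30,-8.55,-13.2,0],[-0.002,0,-0.869,30,-8.55,-13.2,0],[-0.002,0,-0.869,30,-8.55,-13.2,0],[-0.002,0,-0.869,30,-8.55,-13.2,0],[-0.002,0,-0.869,30,-8.55,-13.2,0],[-0.002,0,-0.869,30,-8.55,-13.2,0],[-0.002,0,-0.869,30,-8.55,-13.2,0],[-0.002,0,-0.869,30,-8.55,-13.2,0]])

```text
clock: 23.55
position: [0.6321, 0.2482, 0.1999]
orientation: [1.564, 2.723, -0.001]
ft_force: [0.6, -1.0, 0.9]
grip_width: 0.998
finger_force: 0.0
```

```bash
python3 - <<'E'
from h import *
toolpose(); w=snap('wrist','w7',(100,80,410,310),2.55)
t=optics.camera('top');import pickle;pickle.dump(t,open('pics/top1.pkl','wb'))
E
```

```text
t 23.55 p [0.6321 0.2482 0.1999] phi 0.5282 tilt [ 0.0008 -0.0011] F [ 0.6 -1.   0.9] w 0.998
```

View pics/w7.png

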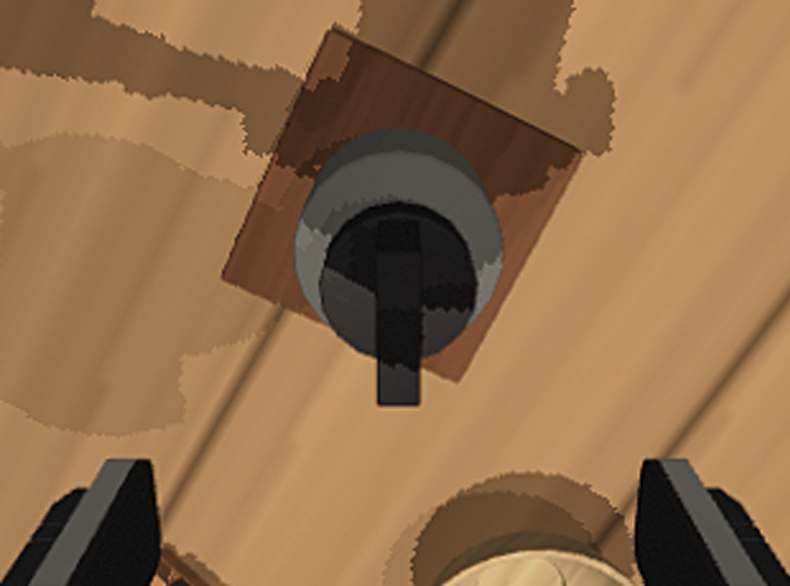

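The wing is aligned with the tool. Its top spans (376–421,250) to (377–420,405) in this crop.

```bash
python3 - <<'E'
from h import *
w=load('w7');s=get_state();Rm=rot(s['orientation'])
P=np.array([px2w(w,100+u/2.55,80+v/2.55,.136) for u,v in [(376,250),(421,250),(420,405),(377,405)]]);q=(P-s['position'])@Rm
print(q.round(4),q.mean(0),P.mean(0))
# knock check by top camera at cradle not possible; compare bystanders later
E
```

```text
[[ 0.0249 -0.0041  0.064 ]
 [ 0.0249  0.0072  0.064 ]
 [-0.0186  0.0074  0.0641]
 [-0.0186 -0.0042  0.0641]] [0.0031376  0.00159866 0.06407174] [0.63215667 0.25152798 0.136     ]
```

apply_moves(rows=[[0,0,0,0.3,0.15,5,0],[0,0,0,0.3,0.15,8.9,0],[0,0,0,0.3,0.15,8.9,0],[0,0,0,0.3,0.15,8.9,0],[0,0,0,0.3,0.15,8.9,1],[0,0,0,0.3,0.15,8.9,1],[0,0,0,0.3,0.15,8.9,1],[0,0,0,0.3,0.15,8.9,1],[0,0,0,0.3,0.15,8.9,1],[0,0,0,0.3,0.15,8.9,1],[0,0,0,0.3,0.15,8.9,1]])

```text
clock: 25.02
position: [0.6305, 0.2522, 0.1117]
orientation: [-1.562, -2.725, 0.005]
ft_force: [-5.5, -2.8, 6.0]
grip_width: 0.126
finger_force: 60.5
```

```bash
python3 - <<'E'
from h import *
toolpose(); print(get_state()['torque'],get_state()['joint_positions'][5])
E
```

```text
t 25.02 p [0.6305 0.2522 0.1117] phi 0.5302 tilt [-0.0021 -0.0023] F [-5.5 -2.8  6. ] w 0.126
[-0.48364952  0.85704137 -0.03051549] -0.1848444167040571
```

apply_moves(rows=[[0,0,0.18,0,-0.1,0,1],[0,0,0.36,0,-0.1,0,1],[0,0,0.54,0,-0.1,0,1],[0,0,0.72,0,-0.1,0,1],[0,0,0.9,0,-0.1,0,1],[0,0,1.08,0,-0.1,0,1],[0,0,1.26,0,-0.1,0,1],[0,0,1.44,0,-0.1,0,1],[0,0,1.5,0,-0.1,0,1],[0,0,1.5,0,-0.1,0,1]])

```text
clock: 26.28
position: [0.6337, 0.2513, 0.1118]
orientation: [2.998, 0.928, 0.008]
ft_force: [6.2, -3.9, -0.3]
grip_width: 0.13
finger_force: 59.5
```

```bash
python3 - <<'E'
from h import *
toolpose(); print(get_state()['torque'],get_state()['joint_positions'][5])
E
```

```text
t 26.27 p [0.6337 0.2513 0.1118] phi -0.9703 tilt [ 0.0062 -0.0019] F [ 6.2 -3.9 -0.3] w 0.13
[-0.69585031 -0.88327074 -0.04917791] 1.3154376556593261
```

apply_moves(rows=[[0,0,0.1,0,0,0,1],[0,0,0.2,0,0,0,1],[0,0,0.2,0,0,0,1]])

```text
clock: 26.65
position: [0.6339, 0.2509, 0.1118]
orientation: [3.075, 0.624, 0.009]
ft_force: [5.6, -4.8, -1.7]
grip_width: 0.128
finger_force: 59.5
```

```bash
python3 - <<'E'
from h import *
toolpose(); print(get_state()['torque'],get_state()['joint_positions'][5])
E
```

```text
t 26.65 p [0.6339 0.2509 0.1118] phi -1.1705 tilt [ 0.0065 -0.0026] F [ 5.6 -4.8 -1.7] w 0.128
[-0.90826171 -0.95863769 -0.01659657] 1.515700419249168
```

apply_moves(rows=[[0,0,0.1,0,0,0,1],[0,0,0.2,0,0,0,1],[0,0,0.2,0,0,0,1]])

```text
clock: 27.02
position: [0.634, 0.2504, 0.1118]
orientation: [3.122, 0.314, 0.01]
ft_force: [6.4, -5.2, -1.9]
grip_width: 0.128
finger_force: 59.5
```

```bash
python3 - <<'E'
from h import *
toolpose(); print(get_state()['torque'],get_state()['joint_positions'][5])
E
```

```text
t 27.02 p [0.634  0.2504 0.1118] phi -1.3705 tilt [ 0.0067 -0.0033] F [ 6.4 -5.2 -1.9] w 0.128
[-1.03990477 -0.94013147 -0.01263198] 1.715695137900741
```

apply_moves(rows=[[0,0,0.1,0,0,0,1],[0,0,0.2,0,0,0,1],[0,0,0.2,0,0,0,1]])

```text
clock: 27.4
position: [0.634, 0.25, 0.1119]
orientation: [3.137, 0.008, 0.011]
ft_force: [7.3, -6.9, -0.1]
grip_width: 0.128
finger_force: 73.3
```

```bash
python3 - <<'E'
from h import *
toolpose(); print(get_state()['torque'],get_state()['joint_positions'][5])
E
```

```text
t 27.4 p [0.634  0.25   0.1119] phi -1.5659 tilt [ 0.007  -0.0049] F [ 7.3 -6.9 -0.1] w 0.128
[-1.16156565 -0.9067804   1.58473705] 1.9123196086595715
```

apply_moves(rows=[[0,0,0.1,0,0,0,1],[0,0,0.2,0,0,0,1],[0,0,0.2,0,0,0,1]])

```text
clock: 27.78
position: [0.6329, 0.25, 0.1122]
orientation: [3.121, -0.298, 0.009]
ft_force: [15.4, -3.7, -6.3]
grip_width: 0.129
finger_force: 164.1
```

```bash
python3 - <<'E'
from h import *
toolpose(); print(get_state()['torque'],get_state()['joint_positions'][5])
E
```

```text
t 27.77 p [0.6329 0.25   0.1122] phi -1.7611 tilt [ 0.005  -0.0065] F [15.4 -3.7 -6.3] w 0.129
[-1.35544908 -0.02621609  3.441601  ] 2.1089860824216204
```

Torque jumps at phi ≈ -1.56, so that is the hard stop. I'll back off most of the overshoot, open and lift.

apply_moves(rows=[[0,0,-0.08,0,0,0,1],[0,0,-0.16,0,0,0,1],[0,0,-0.16,0,0,0,1]])

```text
clock: 28.15
position: [0.631, 0.2499, 0.1122]
orientation: [3.135, -0.051, 0.001]
ft_force: [-2.8, -7.9, 6.8]
grip_width: 0.131
finger_force: 89.8
```

```bash
python3 - <<'E'
from h import *
toolpose(); print(get_state()['torque'],get_state()['joint_positions'][5])
E
```

```text
t 28.15 p [0.631  0.2499 0.1122] phi -1.6035 tilt [ 0.0006 -0.0061] F [-2.8 -7.9  6.8] w 0.131
[-1.26372749  0.62701182  1.9836873 ] 1.95022242316759
```

apply_moves(rows=[[0,0,-0.03,0,0,0,1],[0,0,-0.03,0,0,0,0],[0,0,-0.03,0,0,0,0],[0,0,-0.03,0,0,0,0],[0,0,-0.03,0,0,0,0],[0,0,-0.03,0,0,-5,0],[0,0,-0.03,0,0,-9,0],[0,0,-0.03,0,0,-9,0],[0,0,-0.03,0,0,-9,0],[0,0,-0.03,0,0,-9,0]])

```text
clock: 29.4
position: [0.6299, 0.2522, 0.1989]
orientation: [3.14, -0.014, -0.003]
ft_force: [0.3, -0.6, 0.0]
grip_width: 1.003
finger_force: 0.0
```

```bash
python3 - <<'E'
from h import *
toolpose(); w=snap('wrist','w8'); s=get_state()
# wing-top edges: project wing rectangles at candidate angles and score: compare with w7 by brightness profile
g=cv2.cvtColor(w['frame'],cv2.COLOR_RGB2GRAY).astype(float); ax=np.array([.6322,.2515])
def score(th,dx,dy):
    e=np.array([np.cos(th),np.sin(th)]);n=np.array([-e[1],e[0]]);tot=0
    for sg in (-1,1):
        for s_ in np.linspace(-.018,.018,25):
            b=ax+(dx,dy)+e*s_
            v=[]
            for off in (.005,.0075):
                u=w2px(w,(*(b+sg*n*off),.136)); v.append(cv2.getRectSubPix(g.astype(np.float32),(1,1),(float(u[0]),float(u[1])))[0,0])
            tot+=v[1]-v[0]
    return abs(tot)/50
best=sorted(((score(t,dx,dy),round(t,3),dx,dy) for t in np.arange(0,np.pi,.03) for dx in (-.002,0,.002) for dy in (-.002,0,.002)),reverse=True)[:6];print(best)
# flood of near-black: wing silhouette outside the cap
print(g.shape)
m=(g<45).astype(np.uint8); n,l,st,ce=cv2.connectedComponentsWithStats(m)
for i in range(1,n):
    if st[i,4]>300: print(st[i],ce[i].round(1))
print(w2px(w,(*ax,.136)),w2px(w,(*ax,.102)))
E
```

```text
t 29.4 p [0.6299 0.2522 0.1989] phi -1.58 tilt [-0.0022 -0.0017] F [ 0.3 -0.6  0. ] w 1.003
[(np.float32(37.34855), np.float64(3.12), -0.002, -0.002), (np.float32(36.860863), np.float64(0.0), -0.002, -0.002), (np.float32(32.899155), np.float64(0.03), -0.002, -0.002), (np.float32(32.637806), np.float64(0.15), -0.002, 0), (np.float32(32.244526), np.float64(3.12), 0, -0.002), (np.float32(32.223705), np.float64(3.09), -0.002, -0.002)]
(384, 512)
[453 133  41  41 918] [472.  152.2]
[ 226  159   64   81 2992] [255.9 196.7]
[    0   260   172   124 11055] [ 91.  344.1]
[  340   260   172   124 10896] [419.7 344.1]
[ 176  366  159   18 2107] [255.1 375.8]
[257.63241306 210.37167186] [257.31630875 193.62986907]
```

```bash
python3 - <<'E'
from h import *
w=load('w8');g=cv2.cvtColor(w['frame'],cv2.COLOR_RGB2GRAY)
cl=cv2.createCLAHE(8,(8,8)).apply(g)[150:250,205:310]
# edges of the wing top: Hough/LSD lines converted to world angle at z=.136
lsd=cv2.createLineSegmentDetector()
for l in lsd.detect(cv2.resize(cl,None,fx=4,fy=4,interpolation=cv2.INTER_CUBIC))[0][:,0]:
    L=np.hypot(l[2]-l[0],l[3]-l[1])
    if L<60: continue
    P=[px2w(w,205+l[i]/4,150+l[i+1]/4,.136)[:2] for i in (0,2)];d=P[1]-P[0]
    print(np.round(P,4).tolist(),'len',round(np.linalg.norm(d),4),'ang',round(float(np.arctan2(d[1],d[0])%np.pi),3))
E
```

```text
[[0.6256, 0.2442], [0.6106, 0.2426]] len 0.0151 ang 0.103
```

```bash
python3 - <<'E'
from h import *
w=load('w8');g=cv2.cvtColor(w['frame'],cv2.COLOR_RGB2GRAY)
for th in (45,60):
  m=(g[150:250,205:310]<th);print(th,[(r+150,int(np.where(m[r])[0].min()+205),int(np.where(m[r])[0].max()+205)) for r in range(60,96,2) if m[r].any()])
for th in (0,.1,.17,.25):
  e=np.array([np.cos(th),np.sin(th)]);n=np.array([-e[1],e[0]]);a=np.array([.6322,.2515])
  print(th,[w2px(w,(*(a-.022*e+s*.006*n),.136)).round(1).tolist() for s in (-1,1)])
E
```

```text
45 [(210, 211, 283), (212, 211, 281), (214, 228, 278), (216, 230, 275), (218, 244, 271), (220, 249, 268), (222, 252, 268), (224, 252, 268), (226, 252, 268), (228, 252, 268), (230, 253, 268), (232, 253, 268), (234, 253, 269), (236, 253, 269), (238, 253, 268)]
60 [(210, 211, 283), (212, 211, 281), (214, 211, 278), (216, 211, 276), (218, 243, 272), (220, 247, 268), (222, 252, 268), (224, 252, 268), (226, 252, 268), (228, 252, 268), (230, 252, 268), (232, 252, 269), (234, 253, 269), (236, 253, 269), (238, 253, 269)]
0 [[266.6, 240.1], [249.1, 240.2]]
0.1 [[269.7, 239.1], [252.3, 240.8]]
0.17 [[271.9, 238.3], [254.6, 241.1]]
0.25 [[274.3, 237.2], [257.3, 241.2]]
```

```bash
python3 - <<'E'
from h import *
row(.6318,.2512,.111,-1.49)
E
```

```text
[0.003, -0.003, 3.052, 0.21, 0.08, 8.79, 0] n>= 17 phi 1.652
```

apply_moves(rows=[[0.002,-0.002,-0.09,0.2,0.1,5,0],[0.002,-0.002,-0.09,0.2,0.1,8.8,0],[0.002,-0.002,-0.09,0.2,0.1,8.8,0],[0.002,-0.002,-0.09,0.2,0.1,8.8,0],[0.002,-0.002,-0.09,0.2,0.1,8.8,1],[0.002,-0.002,-0.09,0.2,0.1,8.8,1],[0.002,-0.002,-0.09,0.2,0.1,8.8,1],[0.002,-0.002,-0.09,0.2,0.1,8.8,1],[0.002,-0.002,-0.09,0.2,0.1,8.8,1],[0.002,-0.002,-0.09,0.2,0.1,8.8,1],[0.002,-0.002,-0.09,0.2,0.1,8.8,1]])

```text
clock: 30.82
position: [0.6335, 0.2502, 0.1139]
orientation: [3.139, 0.127, -0.001]
ft_force: [-1.4, -5.2, 3.8]
grip_width: 0.126
finger_force: 60.8
```

```bash
python3 - <<'E'
from h import *
toolpose(); print(get_state()['torque'])
E
```

```text
t 30.82 p [0.6335 0.2502 0.1139] phi -1.4898 tilt [-0.0004 -0.0004] F [-1.4 -5.2  3.8] w 0.126
[-0.74987703  0.12538364  0.04230767]
```

apply_moves(rows=[[0,0,0.05,0,0,0,1],[0,0,0.05,0,0,0,1],[0,0,0.05,0,0,0,1]])

```text
clock: 31.2
position: [0.6336, 0.2502, 0.1139]
orientation: [3.14, 0.053, 0.0]
ft_force: [-1.0, -5.7, 4.3]
grip_width: 0.125
finger_force: 64.6
```

```bash
python3 - <<'E'
from h import *
toolpose(); print(get_state()['torque'])
E
```

```text
t 31.2 p [0.6336 0.2502 0.1139] phi -1.5369 tilt [ 0.     -0.0012] F [-1.  -5.7  4.3] w 0.125
[-0.79255271  0.09732405  1.12479328]
```

apply_moves(rows=[[0,0,0.05,0,0,0,1],[0,0,0.05,0,0,0,1],[0,0,0.05,0,0,0,1]])

```text
clock: 31.58
position: [0.6336, 0.2501, 0.114]
orientation: [3.14, -0.022, 0.0]
ft_force: [-1.5, -6.1, 4.5]
grip_width: 0.126
finger_force: 80.2
```

```bash
python3 - <<'E'
from h import *
toolpose(); print(get_state()['torque'])
E
```

```text
t 31.57 p [0.6336 0.2501 0.114 ] phi -1.5849 tilt [ 0.0003 -0.0018] F [-1.5 -6.1  4.5] w 0.126
[-0.8062072   0.08092536  1.76627137]
```

The cap is at its stop: torque rises as soon as it is turned clockwise from -1.49. I'll release while still lightly loaded, lift, and go to look at the cradle.

apply_moves(rows=[[0,0,-0.06,0,0,0,1],[0,0,-0.06,0,0,0,1],[0,0,-0.06,0,0,0,0],[0,0,-0.06,0,0,0,0],[0,0,-0.06,0,0,0,0],[0,0,-0.06,0,0,0,0],[0,0,-0.06,0,0,-5,0],[0,0,-0.06,0,0,-10,0],[0,0,-0.06,6,12,-15,0],[0,0,-0.06,6,12,-15,0],[0,0,-0.06,6,12,-15,0],[0,0,-0.06,6,12,-15,0]])

```text
clock: 33.08
position: [0.6915, 0.1293, 0.2632]
orientation: [-3.139, -0.061, 0.0]
ft_force: [-0.3, 0.3, -0.3]
grip_width: 0.999
finger_force: 0.0
```

```bash
python3 - <<'E'
from h import *
toolpose(); w=snap('wrist','w9')
g=cv2.cvtColor(w['frame'],cv2.COLOR_RGB2GRAY)
# are cradle corners in view? expected block/packer tops
ex=np.array([np.sin(CA),-np.cos(CA)]);ey=np.array([np.cos(CA),np.sin(CA)])
Q=lambda x,y,z:w2px(w,(*(np.array([CX,CY])+x*ex+y*ey),z)).round(0).tolist()
print([Q(0,y,.06) for y in (.063,.0,-.063)],w2px(w,(.6322,.2515,.136)))
row(.52,-.02,.30,-.339)
E
```

```text
t 33.08 p [0.6915 0.1293 0.2632] phi -1.5322 tilt [-0.0004  0.0021] F [-0.3  0.3 -0.3] w 0.999
[[349.0, 209.0], [397.0, 228.0], [442.0, 246.0]] [120.71361853 241.71480225]
[-0.003, 0.0, -1.192, -17.65, 14.35, -3.78, 0] n>= 7 phi -0.339
```

```bash
python3 - <<'E'
from h import *
w=load('w9');K=np.array(w['K']);ex=np.array([np.sin(CA),-np.cos(CA)]);ey=np.array([np.cos(CA),np.sin(CA)])
X,Y=np.meshgrid(np.arange(-40,41),np.arange(90,-91,-1))
P=np.stack([CX+X*1e-3*ex[0]+Y*1e-3*ey[0],CY+X*1e-3*ex[1]+Y*1e-3*ey[1],np.full(X.shape,.06)],-1)
q=(P-w['position'])@rot(w['orientation']);s=np.stack([q[...,0],-q[...,1]],-1)/-q[...,2:];s=s*(1+w['k1']*(s**2).sum(-1,keepdims=True))
m=cv2.remap(w['frame'],(K[0,0]*s[...,0]+K[0,2]).astype(np.float32),(K[1,1]*s[...,1]+K[1,2]).astype(np.float32),cv2.INTER_LINEAR)
hs=cv2.cvtColor(m,cv2.COLOR_RGB2HSV)
# rows 3 mm: mean over strip x -18..-12, value + saturation ; columns for 3 rows
for nm,sl in (('x-18..-12',slice(22,29)),('x12..18',slice(52,59))):
    print(nm,[(int(90-i),int(hs[i,sl,1].mean()),int(hs[i,sl,2].mean())) for i in range(0,181,3)])
for y in (50,22,-15,-50): print('y',y,[(int(x),int(hs[90-y,x+40,1]),int(hs[90-y,x+40,2])) for x in range(-34,35,2)])
E
```

```text
x-18..-12 [(90, 145, 152), (87, 149, 128), (84, 148, 130), (81, 149, 128), (78, 149, 125), (75, 149, 126), (72, 150, 125), (69, 148, 117), (66, 126, 96), (63, 109, 183), (60, 108, 193), (57, 107, 196), (54, 105, 197), (51, 129, 174), (48, 105, 194), (45, 108, 189), (42, 106, 196), (39, 115, 156), (36, 106, 195), (33, 120, 178), (30, 104, 197), (27, 105, 196), (24, 111, 184), (21, 111, 188), (18, 108, 188), (15, 108, 185), (12, 118, 179), (9, 107, 189), (6, 127, 85), (3, 105, 197), (0, 107, 193), (-3, 107, 193), (-6, 103, 204), (-9, 100, 209), (-12, 99, 211), (-15, 99, 210), (-18, 99, 210), (-21, 99, 210), (-24, 98, 211), (-27, 98, 205), (-30, 102, 189), (-33, 106, 165), (-36, 111, 143), (-39, 116, 122), (-42, 123, 98), (-45, 104, 202), (-48, 104, 201), (-51, 100, 207), (-54, 99, 209), (-57, 98, 208), (-60, 97, 209), (-63, 114, 174), (-66, 145, 127), (-69, 144, 125), (-72, 129, 161), (-75, 128, 165), (-78, 128, 165), (-81, 128, 165), (-84, 127, 165), (-87, 128, 165), (-90, 128, 165)]
x12..18 [(90, 155, 41), (87, 152, 38), (84, 151, 109), (81, 152, 106), (78, 152, 105), (75, 153, 102),
[... 2481 characters left out ...]
01), (20, 112, 164), (22, 118, 99), (24, 118, 106), (26, 122, 100), (28, 130, 118), (30, 141, 190), (32, 137, 186), (34, 137, 193)]
y -50 [(-34, 128, 164), (-32, 128, 165), (-30, 128, 165), (-28, 127, 166), (-26, 128, 165), (-24, 127, 166), (-22, 128, 165), (-20, 130, 157), (-18, 98, 206), (-16, 102, 209), (-14, 105, 204), (-12, 105, 199), (-10, 105, 199), (-8, 104, 203), (-6, 104, 208), (-4, 102, 209), (-2, 102, 210), (0, 110, 188), (2, 123, 93), (4, 117, 131), (6, 103, 211), (8, 98, 209), (10, 95, 209), (12, 98, 209), (14, 102, 209), (16, 103, 208), (18, 104, 205), (20, 108, 180), (22, 123, 87), (24, 136, 131), (26, 128, 175), (28, 129, 162), (30, 140, 182), (32, 140, 184), (34, 140, 189)]
```

The rectified view shows the row in place: block_a at 63–38 mm, block_b at 38–6 mm and the packer from about 5 to -60 mm. All are centred in x within a millimetre and square. Handing in.

```bash
python3 -c "
from rig import workorder
print(workorder.sign_off())"
```

```text
the job is handed in; nothing more can be done
None
```

I handed the job in at about 33 s, but sign-off returned no verdict: the 25 mm and 32 mm blocks and the 65 mm packer are in the cradle row, and the cap is screwed to its stop. I chose the 65 mm packer from camera measurements rather than by trying the others, and it went in without resistance; the other three packers were not touched.

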